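# Charge the mill jar with grinding balls

### The job

Take the hand scoop off the sloping rest under the kiln shelf, scoop grinding balls out of the trough with it and tip at least three of the five into the porcelain mill jar. Touch the balls only with the scoop, never with the fingers; spill none, so that any you leave stay in the trough, and do not shove or knock over the jar or the things standing about. Then lay the scoop back on the middle of the sloping rest as it was, pan flat on the slope, lip pointing in and up.

Things in the scene. Friction and masses are not known exactly. Their poses are not given: they have to be found in the camera images.
- scoop: hand scoop, 90 g: open-fronted steel pan, wooden handle. Pan 80 mm long (x), 71 wide (y), sheet 2 mm thick; back wall and side walls 28 high, the sides only along the rear 34 mm, then sloping down to nothing 15 mm behind the lip. Origin: middle of the pan's underside; x towards the lip, z up. Starts on the sloping rest under the kiln shelf, lip inward and up
- scoop_grip (a point): point in the middle of the handle, at x = -79, z = 105 mm in the scoop's frame. The straight handle, 118 mm long, 18 wide across y, 14 thick, starts on the back wall (x = -40, z = 22) and rises backward at 65 degrees from level to x = -90, z = 129
- scoop_lip (a point): middle of the front edge of the scoop's pan, on the underside (x = 40, z = 0 in the scoop's frame)
- trough: fixed open aluminium trough, inside 230 mm long (x) by 84 mm wide (y), walls 4 mm thick and 32 mm high, floor 4 mm thick; origin: middle of its underside, x along it away from the robot. Its far (+x) end slopes up at 45 degrees from the floor at x = 83 mm to the rim; the balls lie in the half before it, and the scoop can be pushed up to it
- jar: mill jar: loose, straight-sided thick-walled white porcelain pot, 0.9 kg, outside diameter 114 mm, inside diameter 100 mm, 95 mm high, floor 8 mm, open at the top; origin: middle of its underside
- shelf: fixed kiln shelf: clay slab 150 mm deep (x), 180 wide (y), 18 thick, underside 150 above the table, on four props 124 mm apart; six pots up to 65 mm high on it, four along the front edge. Origin: on the table under the middle of the front edge; x points in. Beneath is a wooden rest, 100 wide, its top rising inward at 15 degrees from 8 mm above the table at x = 20 to 35 mm at x = 120
- ball0_center (a point): centre of one of five loose porcelain grinding balls, white, 22 mm in diameter, 14 g, in the trough
- ball1_center (a point): centre of one of five loose porcelain grinding balls, white, 22 mm in diameter, 14 g, in the trough
- ball2_center (a point): centre of one of five loose porcelain grinding balls, white, 22 mm in diameter, 14 g, in the trough
- ball3_center (a point): centre of one of five loose porcelain grinding balls, white, 22 mm in diameter, 14 g, in the trough
- ball4_center (a point): centre of one of five loose porcelain grinding balls, white, 22 mm in diameter, 14 g, in the trough
- dome0: bystander: half-round glazed test piece, 48 mm wide, 24 mm high; origin at its underside
- dome1: bystander: half-round glazed test piece, 48 mm wide, 24 mm high; origin at its underside
- brush: bystander: brush lying on the table off to the left side
- rib: bystander: flat wooden rib, 50 by 90 by 8 mm; origin at its underside
- bowl: bystander: terracotta bowl, 110 mm wide, 50 mm high, not the mill jar; origin at its underside
- glaze: bystander: closed glaze jar, 72 mm wide, 100 mm high; origin at its underside

How it is judged:
On the way, in this order (a step that is already met when the one before it is completed fails the run):
1. at least one ball lies in the scoop, lifted clear of the trough (height (world z) of scoop above 0.06 m and ((x of ball0_center in the frame of scoop between -0.042 and 0.042 m and y of ball0_center in the frame of scoop between -0.034 and 0.034 m and z of ball0_center in the frame of scoop between 0 and 0.05 m) or (x of ball1_center in the frame of scoop between -0.042 and 0.042 m and y of ball1_center in the frame of scoop between -0.034 and 0.034 m and z of ball1_center in the frame of scoop between 0 and 0.05 m) or (x of ball2_center in the frame of scoop between -0.042 and 0.042 m and y of ball2_center in the frame of scoop between -0.034 and 0.034 m and z of ball2_center in the frame of scoop between 0 and 0.05 m) or (x of ball3_center in the frame of scoop between -0.042 and 0.042 m and y of ball3_center in the frame of scoop between -0.034 and 0.034 m and z of ball3_center in the frame of scoop between 0 and 0.05 m) or (x of ball4_center in the frame of scoop between -0.042 and 0.042 m and y of ball4_center in the frame of scoop between -0.034 and 0.034 m and z of ball4_center in the frame of scoop between 0 and 0.05 m))), for 0.2 s.
2. at least three balls are in the mill jar ((((horizontal distance between ball0_center and jar below 0.05 m and height (world z) of ball0_center below 0.09 m) and (horizontal distance between ball1_center and jar below 0.05 m and height (world z) of ball1_center below 0.09 m) and (horizontal distance between ball2_center and jar below 0.05 m and height (world z) of ball2_center below 0.09 m)) or ((horizontal distance between ball0_center and jar below 0.05 m and height (world z) of ball0_center below 0.09 m) and (horizontal distance between ball1_center and jar below 0.05 m and height (world z) of ball1_center below 0.09 m) and (horizontal distance between ball3_center and jar below 0.05 m and height (world z) of ball3_center below 0.09 m)) or ((horizontal distance between ball0_center and jar below 0.05 m and height (world z) of ball0_center below 0.09 m) and (horizontal distance between ball1_center and jar below 0.05 m and height (world z) of ball1_center below 0.09 m) and (horizontal distance between ball4_center and jar below 0.05 m and height (world z) of ball4_center below 0.09 m)) or ((horizontal distance between ball0_center and jar below 0.05 m and height (world z) of ball0_center below 0.09 m) and (horizontal distance between ball2_center and jar below 0.05 m and height (world z) of ball2_center below 0.09 m) and (horizontal distance between ball3_center and jar below 0.05 m and height (world z) of ball3_center below 0.09 m)) or ((horizontal distance between ball0_center and jar below 0.05 m and height (world z) of ball0_center below 0.09 m) and (horizontal distance between ball2_center and jar below 0.05 m and height (world z) of ball2_center below 0.09 m) and (horizontal distance between ball4_center and jar below 0.05 m and height (world z) of ball4_center below 0.09 m)) or ((horizontal distance between ball0_center and jar below 0.05 m and height (world z) of ball0_center below 0.09 m) and (horizontal distance between ball3_center and jar below 0.05 m and height (world z) of ball3_center below 0.09 m) and (horizontal distance between ball4_center and jar below 0.05 m and height (world z) of ball4_center below 0.09 m)) or ((horizontal distance between ball1_center and jar below 0.05 m and height (world z) of ball1_center below 0.09 m) and (horizontal distance between ball2_center and jar below 0.05 m and height (world z) of ball2_center below 0.09 m) and (horizontal distance between ball3_center and jar below 0.05 m and height (world z) of ball3_center below 0.09 m)) or ((horizontal distance between ball1_center and jar below 0.05 m and height (world z) of ball1_center below 0.09 m) and (horizontal distance between ball2_center and jar below 0.05 m and height (world z) of ball2_center below 0.09 m) and (horizontal distance between ball4_center and jar below 0.05 m and height (world z) of ball4_center below 0.09 m)) or ((horizontal distance between ball1_center and jar below 0.05 m and height (world z) of ball1_center below 0.09 m) and (horizontal distance between ball3_center and jar below 0.05 m and height (world z) of ball3_center below 0.09 m) and (horizontal distance between ball4_center and jar below 0.05 m and height (world z) of ball4_center below 0.09 m)) or ((horizontal distance between ball2_center and jar below 0.05 m and height (world z) of ball2_center below 0.09 m) and (horizontal distance between ball3_center and jar below 0.05 m and height (world z) of ball3_center below 0.09 m) and (horizontal distance between ball4_center and jar below 0.05 m and height (world z) of ball4_center below 0.09 m)))), for 0.2 s.
At the end, for the whole second after the job is handed in: 3 or more balls in the jar, the rest in jar or trough, at rest; jar upright (0.08 rad) within 30 mm of its start; scoop lying still on the sloping rest: tilt 0.16 to 0.36 rad, lip inward and up, within 0.5 rad of the shelf's x, origin at x 45 to 115 mm, y within 40 mm in its frame ((((horizontal distance between ball0_center and jar below 0.05 m and height (world z) of ball0_center below 0.09 m) and (horizontal distance between ball1_center and jar below 0.05 m and height (world z) of ball1_center below 0.09 m) and (horizontal distance between ball2_center and jar below 0.05 m and height (world z) of ball2_center below 0.09 m)) or ((horizontal distance between ball0_center and jar below 0.05 m and height (world z) of ball0_center below 0.09 m) and (horizontal distance between ball1_center and jar below 0.05 m and height (world z) of ball1_center below 0.09 m) and (horizontal distance between ball3_center and jar below 0.05 m and height (world z) of ball3_center below 0.09 m)) or ((horizontal distance between ball0_center and jar below 0.05 m and height (world z) of ball0_center below 0.09 m) and (horizontal distance between ball1_center and jar below 0.05 m and height (world z) of ball1_center below 0.09 m) and (horizontal distance between ball4_center and jar below 0.05 m and height (world z) of ball4_center below 0.09 m)) or ((horizontal distance between ball0_center and jar below 0.05 m and height (world z) of ball0_center below 0.09 m) and (horizontal distance between ball2_center and jar below 0.05 m and height (world z) of ball2_center below 0.09 m) and (horizontal distance between ball3_center and jar below 0.05 m and height (world z) of ball3_center below 0.09 m)) or ((horizontal distance between ball0_center and jar below 0.05 m and height (world z) of ball0_center below 0.09 m) and (horizontal distance between ball2_center and jar below 0.05 m and height (world z) of ball2_center below 0.09 m) and (horizontal distance between ball4_center and jar below 0.05 m and height (world z) of ball4_center below 0.09 m)) or ((horizontal distance between ball0_center and jar below 0.05 m and height (world z) of ball0_center below 0.09 m) and (horizontal distance between ball3_center and jar below 0.05 m and height (world z) of ball3_center below 0.09 m) and (horizontal distance between ball4_center and jar below 0.05 m and height (world z) of ball4_center below 0.09 m)) or ((horizontal distance between ball1_center and jar below 0.05 m and height (world z) of ball1_center below 0.09 m) and (horizontal distance between ball2_center and jar below 0.05 m and height (world z) of ball2_center below 0.09 m) and (horizontal distance between ball3_center and jar below 0.05 m and height (world z) of ball3_center below 0.09 m)) or ((horizontal distance between ball1_center and jar below 0.05 m and height (world z) of ball1_center below 0.09 m) and (horizontal distance between ball2_center and jar below 0.05 m and height (world z) of ball2_center below 0.09 m) and (horizontal distance between ball4_center and jar below 0.05 m and height (world z) of ball4_center below 0.09 m)) or ((horizontal distance between ball1_center and jar below 0.05 m and height (world z) of ball1_center below 0.09 m) and (horizontal distance between ball3_center and jar below 0.05 m and height (world z) of ball3_center below 0.09 m) and (horizontal distance between ball4_center and jar below 0.05 m and height (world z) of ball4_center below 0.09 m)) or ((horizontal distance between ball2_center and jar below 0.05 m and height (world z) of ball2_center below 0.09 m) and (horizontal distance between ball3_center and jar below 0.05 m and height (world z) of ball3_center below 0.09 m) and (horizontal distance between ball4_center and jar below 0.05 m and height (world z) of ball4_center below 0.09 m))) and ((horizontal distance between ball0_center and jar below 0.05 m and height (world z) of ball0_center below 0.09 m) or (x of ball0_center in the frame of trough between -0.118 and 0.118 m and y of ball0_center in the frame of trough between -0.045 and 0.045 m and z of ball0_center in the frame of trough between 0 and 0.05 m)) and ((horizontal distance between ball1_center and jar below 0.05 m and height (world z) of ball1_center below 0.09 m) or (x of ball1_center in the frame of trough between -0.118 and 0.118 m and y of ball1_center in the frame of trough between -0.045 and 0.045 m and z of ball1_center in the frame of trough between 0 and 0.05 m)) and ((horizontal distance between ball2_center and jar below 0.05 m and height (world z) of ball2_center below 0.09 m) or (x of ball2_center in the frame of trough between -0.118 and 0.118 m and y of ball2_center in the frame of trough between -0.045 and 0.045 m and z of ball2_center in the frame of trough between 0 and 0.05 m)) and ((horizontal distance between ball3_center and jar below 0.05 m and height (world z) of ball3_center below 0.09 m) or (x of ball3_center in the frame of trough between -0.118 and 0.118 m and y of ball3_center in the frame of trough between -0.045 and 0.045 m and z of ball3_center in the frame of trough between 0 and 0.05 m)) and ((horizontal distance between ball4_center and jar below 0.05 m and height (world z) of ball4_center below 0.09 m) or (x of ball4_center in the frame of trough between -0.118 and 0.118 m and y of ball4_center in the frame of trough between -0.045 and 0.045 m and z of ball4_center in the frame of trough between 0 and 0.05 m)) and linear speed of each of ball0, ball1, ball2, ball3, ball4 below 0.05 m/s and x of scoop in the frame of shelf between 0.045 and 0.115 m and y of scoop in the frame of shelf between -0.04 and 0.04 m and z of scoop in the frame of shelf between 0.01 and 0.04 m and angle between scoop's own z axis and vertical between 0.16 and 0.36 rad and x of scoop_lip in the frame of shelf above 0.08 m and z of scoop_lip in the frame of shelf above 0.02 m and angle between the x axis of scoop and the x axis of shelf, either way round below 0.5 rad and linear speed of scoop below 0.02 m/s and angle between jar's own z axis and vertical below 0.08 rad and distance of jar from where it was at the start of the episode below 0.03 m); the robot touches nothing.
It fails at once if the fingers touch a ball (contact force between the fingers and ball0 above 0.3 N or contact force between the fingers and ball1 above 0.3 N or contact force between the fingers and ball2 above 0.3 N or contact force between the fingers and ball3 above 0.3 N or contact force between the fingers and ball4 above 0.3 N).
It fails at once if the jar is tipped by more than 0.3 rad (angle between jar's own z axis and vertical above 0.3 rad).
It fails at once if a bystander is moved by more than 30 mm (distance of any of dome0, dome1, brush, rib, bowl, glaze from where it was at the start of the episode above 0.03 m).
It also fails if it takes over 72 s, if anything falls off the work surface, if the arm or the gripper's body presses on something with over 40 N, if the wrist force passes 120 N, or if a joint passes its speed limit or range.

### The arm

A 7-joint arm with a two-finger parallel gripper is mounted at the origin on the work surface. World frame = base frame: x ahead of the robot, y to its left, z up, the work surface at z = 0. Lengths are in m, angles in rad, forces in N, time in s.
With the tool pointing down it reaches from about 0.425 to 0.95 m from the base axis. Payload 4.7 kg.
Tool frame: the origin (TCP) lies between the finger pads; the fingertips stand 11 mm ahead of it and the grasp point (between the pads) lies 8 mm behind it; z points along the fingers, y is the line along which they close (so a half turn about z gives the same grasp; the last joint's range is limited). The gripper opens to 85 mm and grips with 20 to 120 N. Pads are 22 mm wide; open, the fingers measure 114 mm over their backs; the gripper's body (76 mm by 85 mm) begins 54 mm behind the grasp point. The pads swing forward as they close: fully open they stand 13 mm farther back than shut.
Start: joints at [-1.166, 0.469, -0.049, 1.532, 0.024, 1.141, -0.082], TCP at [0.284, 0.613, 0.242] pointing down, gripper open.
Joint ranges: [-2.59, 2.59], [-0.33, 1.99], [-1.39, 1.29], [0.1, 2.45], [-1.04, 4.18], [0.21, 1.99], [-2.66, 2.66]. Speed limits (rad/s): [2.57, 2.57, 3.14, 3.14, 3.14, 3.14, 3.14].

### API

Orientations are given as a rotation vector (axis times angle).
In Python, from workcell import env, cams, order gives the robot as it stands.
- The arm moves only by the tool carry_out, never from a script. Its argument "motion" is a list of rows, each an object of numbers: "dx", "dy", "dz": the shift along the world's x, y, z in m; "ax", "ay", "az": the turn, a rotation vector about the world's x, y, z in rad; "hand": the opening, from -1 (shut) to 1 (fully open). A call has 1 to 20 rows; each row is the pose to reach, as a shift and turn from the pose commanded when the call began; what a row does not reach only later rows make up. A row lasts 1/12 s, in which the tool goes at most 41.7 mm and 7.16 degrees, less where a joint would pass 70% of its speed; a pose out of reach is approached as far as the arm can. A call with a gripper value outside its range is refused whole. The fingers move at their own pace and stop on an object; "grip_force" is the grip in N (left out, the last holds). Time passes only in rows, so rows that repeat a pose let the fingers close. It gives the time, the measured TCP pose, the force, the opening and the grip force at its end, in the units of the state.
- env.get_state(): the state, without advancing time (a new reading comes with each control period).
- cams.read_camera(name): name is "side" or "top" or "wrist"; returns the picture (384x512x3 uint8, red, green, blue); there is no depth.
- cams.get_calibration(name): a dict with "intrinsics" (3x3 intrinsics, pixels), "R" (3x3) and "t" (3): a world point X has camera coordinates R X + t. Camera axes: x right, y down, z forward; pixel columns grow to the right and rows downward; lengths in m; the calibration is good to about 2 mm. A picture is of the moment at which its call begins: read the wrist's pose just before it. get_calibration takes no time and is no camera call; for the wrist camera it gives the pose at the moment of the call.
- order.close_job(): hands the job in; it is judged then, once.
The state is a dict: "time_s": time; "joints": joint angles; "qd": joint speeds; "effort": joint torques, N m; "eef_pos": TCP position; "tcp_rot": TCP orientation; "force": force on the tool from outside, world axes, zero at the start; "ft_torque": the same for the moment, N m; "width": opening from 0.0 (shut) to 1.0 (fully open); "grip_force": force on a finger pad.
Only numpy, scipy, OpenCV 4.12 (cv2) and the standard library are available. Lean on these libraries where they do the work, as an engineer would, in place of code of your own. Each camera call takes 0.05 s, during which the arm holds its last target. There are 200 camera calls.

## Working session

There is one attempt and no reset: what is moved stays moved. The work goes in short steps, Python scripts to look and compute and a tool call to move; the robot and the scene stay as the last step left them, time stands still between calls to the robot, and variables do not carry over. Pictures are saved under pics/ and viewed, at most 10 in all, crops included, and the job is handed in when it is done.

Besides the shell and the picture viewer there is one more tool, called after "Emit:" by a JSON object that holds its "name" and its "arguments". carry_out: Moves the arm, as the interface text tells. Its arguments: {"type":"object","properties":{"motion":{"type":"array"},"grip_force":{"type":"number"}},"required":["motion"]}

```bash
mkdir -p pics; python3 - <<'E'
from workcell import env,cams,order
import cv2,numpy as np
s=env.get_state();print({k:np.round(v,3) for k,v in s.items()})
for n in ("side","top"):
    im=cams.read_camera(n);cv2.imwrite(f"pics/{n}0.png",cv2.resize(im[:,:,::-1],(800,600),interpolation=cv2.INTER_CUBIC))
    c=cams.get_calibration(n);print(n,np.round(c["intrinsics"],1).tolist(),np.round(c["R"],3).tolist(),np.round(c["t"],3), "pos",np.round(-c["R"].T@c["t"],3))
E
```

```text
{'time_s': np.float64(0.0), 'joints': array([-1.166,  0.469, -0.049,  1.534,  0.024,  1.141, -0.082]), 'qd': array([ 0.001,  0.   , -0.001,  0.   ,  0.   ,  0.001, -0.   ]), 'effort': array([-0.0000e+00, -5.1031e+01, -4.6000e-02, -2.3772e+01,  1.1000e-02,
        7.0000e-03,  0.0000e+00]), 'eef_pos': array([0.283, 0.612, 0.241]), 'tcp_rot': array([-6.760e-01, -3.068e+00,  3.000e-03]), 'force': array([0.184, 0.143, 0.024]), 'ft_torque': array([-0.033,  0.028,  0.017]), 'grip_force': np.float64(0.0), 'width': np.float64(0.999)}
side [[380.2, 0.0, 250.9], [0.0, 380.2, 190.3], [0.0, 0.0, 1.0]] [[-0.979, -0.203, -0.018], [-0.104, 0.572, -0.813], [0.176, -0.794, -0.581]] [0.56  0.137 1.197] pos [0.352 0.987 0.817]
top [[401.0, 0.0, 254.6], [0.0, 401.0, 199.0], [0.0, 0.0, 1.0]] [[-0.016, -1.0, 0.003], [-0.995, 0.015, -0.1], [0.1, -0.005, -0.995]] [0.012 0.556 1.506] pos [0.402 0.01  1.554]
```

View pics/top0.png

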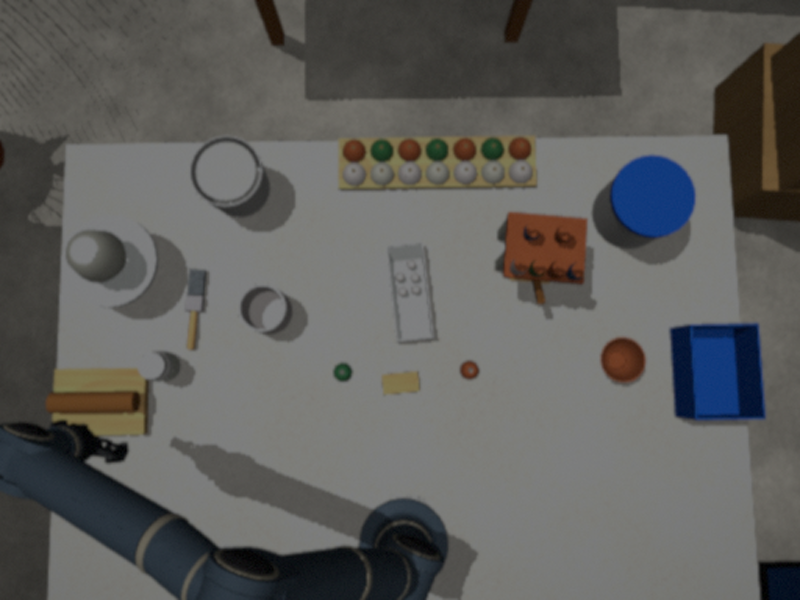

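View pics/side0.png

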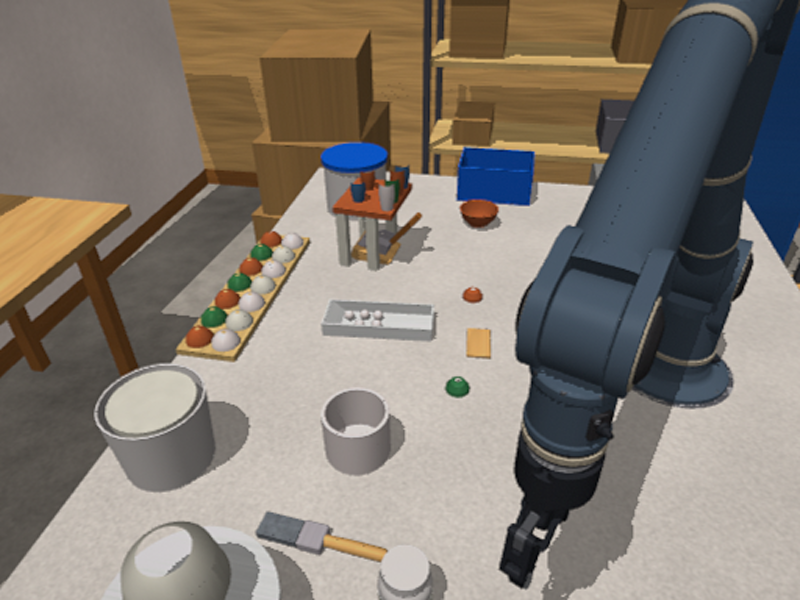

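```bash
cat > h.py <<'E'
from workcell import env,cams,order
import cv2,numpy as np
from scipy.spatial.transform import Rotation as Ro
def grab(n):
    im=cams.read_camera(n);c=cams.get_calibration(n);return im,(np.array(c["intrinsics"]),np.array(c["R"]),np.array(c["t"]))
def ray(c,p):
    K,R,t=c;d=R.T@np.linalg.solve(K,[p[0],p[1],1]);return -R.T@t,d
def atz(c,p,z):
    o,d=ray(c,p);return o+d*(z-o[2])/d[2]
def tri(*cp):
    A=0;b=0;L=[]
    for c,p in cp:
        o,d=ray(c,p);d=d/np.linalg.norm(d);M=np.eye(3)-np.outer(d,d);A=A+M;b=b+M@o
    X=np.linalg.solve(A,b)
    return X,[np.linalg.norm(proj(c,X)-np.array(p)) for c,p in cp]
def proj(c,X):
    K,R,t=c;v=K@(R@np.array(X)+t);return v[:2]/v[2]
def cal(n):
    c=cams.get_calibration(n);return np.array(c["intrinsics"]),np.array(c["R"]),np.array(c["t"])
E
python3 - <<'E'
from h import *
T=cv2.imread("pics/top0.png");S=cv2.imread("pics/side0.png")
a=T[190:390,225:625];b=S[160:300,310:510]
out=np.zeros((600,800,3),np.uint8)
out[:400]=cv2.resize(a,(800,400),interpolation=cv2.INTER_CUBIC)
cv2.imwrite("pics/c0.png",out)
c=cal("top")
f=800/512
for n,p,z in [("trough near L",(399,342),.036),("near R",(436,340),.036),("far L",(389,245),.036),("farR",(425,242),.036),("jar top",(266,309),.095),("shelf fL",(505,275),.168),("shelf fR",(584,283),.168),("shelf bL",(508,213),.168),("shelf bR",(587,218),.168),("grip",(540,290),.13),("d1",(470,370),.02),("d0",(343,372),.02)]:
    print(n,np.round(atz(c,np.array(p)/f,z),3))
w=cal("wrist");s=env.get_state();print(w[0],np.round(Ro.from_rotvec(s["tcp_rot"]).as_matrix().T@(-w[1].T@w[2]-s["eef_pos"]),3),np.round(w[1]@Ro.from_rotvec(s["tcp_rot"]).as_matrix(),3),np.round(Ro.from_rotvec(s["tcp_rot"]).as_matrix(),3))
E
```

```text
trough near L [0.48  0.001 0.036]
near R [ 0.483 -0.088  0.036]
far L [0.719 0.022 0.036]
farR [ 0.725 -0.067  0.036]
jar top [0.559 0.312 0.095]
shelf fL [ 0.619 -0.238  0.168]
shelf fR [ 0.599 -0.414  0.168]
shelf bL [ 0.761 -0.249  0.168]
shelf bR [ 0.747 -0.427  0.168]
grip [ 0.589 -0.323  0.13 ]
d1 [ 0.41  -0.171  0.02 ]
d0 [0.41  0.139 0.02 ]
[[346.2088431    0.         253.93812667]
 [  0.         346.2088431  188.95742944]
 [  0.           0.           1.        ]] [ 0.074  0.    -0.132] [[-0.001  1.     0.   ]
 [-0.958 -0.001 -0.286]
 [-0.286 -0.001  0.958]] [[-0.907  0.42  -0.001]
 [ 0.42   0.907 -0.002]
 [-0.    -0.002 -1.   ]]
```

View pics/c0.png

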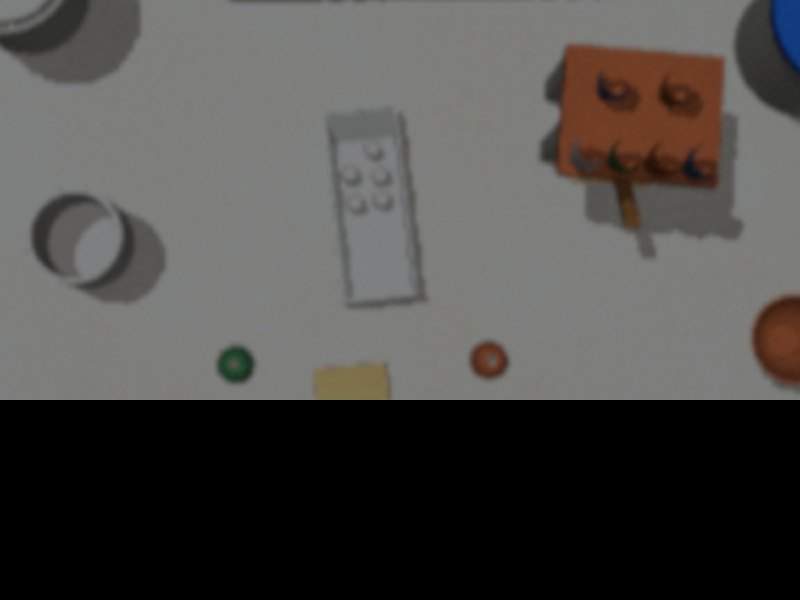

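```bash
cat >> h.py <<'E'
def Rt(th,yaw):
    c,s=np.cos(th),np.sin(th);return Ro.from_euler('z',yaw)*Ro.from_matrix(np.array([[c,0,s],[0,-1,0],[s,0,-c]]))
def delta(p,R,p0=None,R0=None):
    s=env.get_state();p0=s["eef_pos"] if p0 is None else p0;R0=Ro.from_rotvec(s["tcp_rot"]) if R0 is None else R0
    print("d",np.round(np.array(p)-p0,4),"a",np.round((R*R0.inv()).as_rotvec(),4))
E
python3 - <<'E'
from h import *
delta([.45,-.12,.40],Rt(np.radians(25),0))
E
```

```text
d [ 0.1665 -0.732   0.1586] a [ 0.5873 -0.1318 -2.6512]
```

Emit:
{"name": "carry_out", "arguments": {"motion": [{"dx": 0.167, "dy": -0.732, "dz": 0.159, "ax": 0.587, "ay": -0.132, "az": -2.651}, {"dx": 0.167, "dy": -0.732, "dz": 0.159, "ax": 0.587, "ay": -0.132, "az": -2.651}, {"dx": 0.167, "dy": -0.732, "dz": 0.159, "ax": 0.587, "ay": -0.132, "az": -2.651}, {"dx": 0.167, "dy": -0.732, "dz": 0.159, "ax": 0.587, "ay": -0.132, "az": -2.651}, {"dx": 0.167, "dy": -0.732, "dz": 0.159, "ax": 0.587, "ay": -0.132, "az": -2.651}, {"dx": 0.167, "dy": -0.732, "dz": 0.159, "ax": 0.587, "ay": -0.132, "az": -2.651}, {"dx": 0.167, "dy": -0.732, "dz": 0.159, "ax": 0.587, "ay": -0.132, "az": -2.651}, {"dx": 0.167, "dy": -0.732, "dz": 0.159, "ax": 0.587, "ay": -0.132, "az": -2.651}, {"dx": 0.167, "dy": -0.732, "dz": 0.159, "ax": 0.587, "ay": -0.132, "az": -2.651}, {"dx": 0.167, "dy": -0.732, "dz": 0.159, "ax": 0.587, "ay": -0.132, "az": -2.651}, {"dx": 0.167, "dy": -0.732, "dz": 0.159, "ax": 0.587, "ay": -0.132, "az": -2.651}, {"dx": 0.167, "dy": -0.732, "dz": 0.159, "ax": 0.587, "ay": -0.132, "az": -2.651}, {"dx": 0.167, "dy": -0.732, "dz": 0.159, "ax": 0.587, "ay": -0.132, "az": -2.651}, {"dx": 0.167, "dy": -0.732, "dz": 0.159, "ax": 0.587, "ay": -0.132, "az": -2.651}, {"dx": 0.167, "dy": -0.732, "dz": 0.159, "ax": 0.587, "ay": -0.132, "az": -2.651}, {"dx": 0.167, "dy": -0.732, "dz": 0.159, "ax": 0.587, "ay": -0.132, "az": -2.651}, {"dx": 0.167, "dy": -0.732, "dz": 0.159, "ax": 0.587, "ay": -0.132, "az": -2.651}, {"dx": 0.167, "dy": -0.732, "dz": 0.159, "ax": 0.587, "ay": -0.132, "az": -2.651}, {"dx": 0.167, "dy": -0.732, "dz": 0.159, "ax": 0.587, "ay": -0.132, "az": -2.651}, {"dx": 0.167, "dy": -0.732, "dz": 0.159, "ax": 0.587, "ay": -0.132, "az": -2.651}]}}

```text
invalid input
```

```bash
python3 - <<'E'
from h import *
s=env.get_state();print(s["time_s"],np.round(s["joints"],3),s["eef_pos"],s["qd"].round(2))
print(Ro.from_rotvec(s["tcp_rot"]).as_matrix().round(3))
delta([.45,-.12,.40],Rt(np.radians(25),0))
E
```

```text
0.1 [-1.166  0.469 -0.049  1.534  0.024  1.141 -0.082] [0.28348444 0.61203766 0.24137681] [-0. -0. -0. -0. -0.  0.  0.]
[[-0.907  0.42  -0.001]
 [ 0.42   0.907 -0.002]
 [-0.    -0.002 -1.   ]]
d [ 0.1665 -0.732   0.1586] a [ 0.5873 -0.1318 -2.6512]
```

Emit:
{"name": "carry_out", "arguments": {"motion": [{"dx": 0.08, "dy": -0.35, "dz": 0.159, "ax": 0, "ay": 0, "az": -1.3, "hand": 1}, {"dx": 0.08, "dy": -0.35, "dz": 0.159, "ax": 0, "ay": 0, "az": -1.3, "hand": 1}, {"dx": 0.08, "dy": -0.35, "dz": 0.159, "ax": 0, "ay": 0, "az": -1.3, "hand": 1}, {"dx": 0.08, "dy": -0.35, "dz": 0.159, "ax": 0, "ay": 0, "az": -1.3, "hand": 1}, {"dx": 0.08, "dy": -0.35, "dz": 0.159, "ax": 0, "ay": 0, "az": -1.3, "hand": 1}, {"dx": 0.08, "dy": -0.35, "dz": 0.159, "ax": 0, "ay": 0, "az": -1.3, "hand": 1}, {"dx": 0.08, "dy": -0.35, "dz": 0.159, "ax": 0, "ay": 0, "az": -1.3, "hand": 1}, {"dx": 0.08, "dy": -0.35, "dz": 0.159, "ax": 0, "ay": 0, "az": -1.3, "hand": 1}, {"dx": 0.08, "dy": -0.35, "dz": 0.159, "ax": 0, "ay": 0, "az": -1.3, "hand": 1}, {"dx": 0.08, "dy": -0.35, "dz": 0.159, "ax": 0, "ay": 0, "az": -1.3, "hand": 1}, {"dx": 0.08, "dy": -0.35, "dz": 0.159, "ax": 0, "ay": 0, "az": -1.3, "hand": 1}]}}

```text
time_s: 1.02
eef_pos: [0.3659, 0.2581, 0.4038]
tcp_rot: [2.408, 2.018, 0.007]
force: [0.9, 0.5, 0.2]
width: 0.999
grip_force: 0.0
```

```bash
python3 - <<'E'
from h import *
s=env.get_state();print(s["time_s"],np.round(s["joints"],3),s["eef_pos"],s["qd"].round(2))
print(Ro.from_rotvec(s["tcp_rot"]).as_matrix().round(3))
delta([.45,-.12,.40],Rt(np.radians(25),0))
E
```

```text
1.0167 [-0.961 -0.037  0.245  1.806  0.009  1.367 -0.894] [0.36585958 0.25807748 0.40375153] [-0.02  0.05 -0.08  0.01 -0.04 -0.04 -0.54]
[[ 0.175  0.985  0.003]
 [ 0.985 -0.175  0.003]
 [ 0.003  0.003 -1.   ]]
d [ 0.0841 -0.3781 -0.0038] a [ 0.3039 -0.358  -1.3709]
```

Emit:
{"name": "carry_out", "arguments": {"motion": [{"dx": 0.084, "dy": -0.378, "dz": 0, "ax": 0.304, "ay": -0.358, "az": -1.371, "hand": 1}, {"dx": 0.084, "dy": -0.378, "dz": 0, "ax": 0.304, "ay": -0.358, "az": -1.371, "hand": 1}, {"dx": 0.084, "dy": -0.378, "dz": 0, "ax": 0.304, "ay": -0.358, "az": -1.371, "hand": 1}, {"dx": 0.084, "dy": -0.378, "dz": 0, "ax": 0.304, "ay": -0.358, "az": -1.371, "hand": 1}, {"dx": 0.084, "dy": -0.378, "dz": 0, "ax": 0.304, "ay": -0.358, "az": -1.371, "hand": 1}, {"dx": 0.084, "dy": -0.378, "dz": 0, "ax": 0.304, "ay": -0.358, "az": -1.371, "hand": 1}, {"dx": 0.084, "dy": -0.378, "dz": 0, "ax": 0.304, "ay": -0.358, "az": -1.371, "hand": 1}, {"dx": 0.084, "dy": -0.378, "dz": 0, "ax": 0.304, "ay": -0.358, "az": -1.371, "hand": 1}, {"dx": 0.084, "dy": -0.378, "dz": 0, "ax": 0.304, "ay": -0.358, "az": -1.371, "hand": 1}, {"dx": 0.084, "dy": -0.378, "dz": 0, "ax": 0.304, "ay": -0.358, "az": -1.371, "hand": 1}, {"dx": 0.084, "dy": -0.378, "dz": 0, "ax": 0.304, "ay": -0.358, "az": -1.371, "hand": 1}, {"dx": 0.084, "dy": -0.378, "dz": 0, "ax": 0.304, "ay": -0.358, "az": -1.371, "hand": 1}, {"dx": 0.084, "dy": -0.378, "dz": 0, "ax": 0.304, "ay": -0.358, "az": -1.371, "hand": 1}, {"dx": 0.084, "dy": -0.378, "dz": 0, "ax": 0.304, "ay": -0.358, "az": -1.371, "hand": 1}]}}

```text
time_s: 2.18
eef_pos: [0.4472, -0.1157, 0.401]
tcp_rot: [3.068, 0.023, 0.673]
force: [0.2, 0.3, 0.1]
width: 1.0
grip_force: 0.0
```

```bash
python3 - <<'E'
from h import *
import pickle
s=env.get_state();print(s["time_s"],np.round(s["joints"],3),s["eef_pos"],s["qd"].round(2))
im,c=grab("wrist");pickle.dump((im,c),open("A.pkl","wb"))
cv2.imwrite("pics/A.png",cv2.resize(im[:,:,::-1],(800,600),interpolation=cv2.INTER_CUBIC))
print(-c[1].T@c[2])
delta([.42,-.30,.27],Rt(np.radians(42),-.1))
E
```

```text
2.1833 [-0.43  -0.287  0.502  2.038  0.123  0.927 -1.523] [ 0.44719784 -0.11566416  0.40102588] [-0.02  0.    0.02 -0.02  0.   -0.    0.  ]
[ 0.45761966 -0.11458321  0.55163141]
d [-0.0275 -0.1844 -0.1312] a [-0.0096 -0.3006 -0.1129]
```

View pics/A.png

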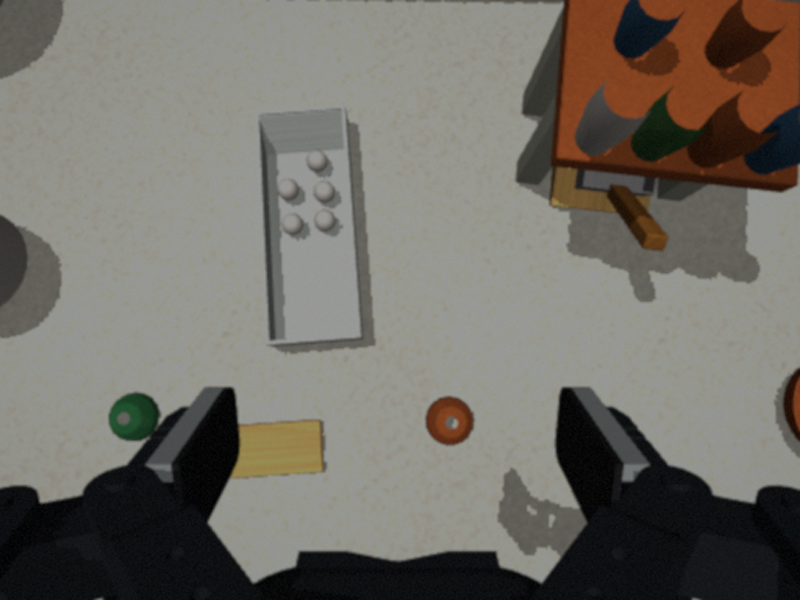

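```bash
python3 - <<'E'
from h import *
delta([.47,-.28,.28],Rt(np.radians(38),-.1))
E
```

```text
d [ 0.0225 -0.1644 -0.1212] a [-0.0066 -0.2308 -0.1134]
```

Emit:
{"name": "carry_out", "arguments": {"motion": [{"dx": 0.022, "dy": -0.164, "dz": -0.121, "ax": -0.007, "ay": -0.231, "az": -0.113, "hand": 1}, {"dx": 0.022, "dy": -0.164, "dz": -0.121, "ax": -0.007, "ay": -0.231, "az": -0.113, "hand": 1}, {"dx": 0.022, "dy": -0.164, "dz": -0.121, "ax": -0.007, "ay": -0.231, "az": -0.113, "hand": 1}, {"dx": 0.022, "dy": -0.164, "dz": -0.121, "ax": -0.007, "ay": -0.231, "az": -0.113, "hand": 1}, {"dx": 0.022, "dy": -0.164, "dz": -0.121, "ax": -0.007, "ay": -0.231, "az": -0.113, "hand": 1}, {"dx": 0.022, "dy": -0.164, "dz": -0.121, "ax": -0.007, "ay": -0.231, "az": -0.113, "hand": 1}, {"dx": 0.022, "dy": -0.164, "dz": -0.121, "ax": -0.007, "ay": -0.231, "az": -0.113, "hand": 1}]}}

```text
time_s: 2.82
eef_pos: [0.4683, -0.2697, 0.2827]
tcp_rot: [2.951, -0.144, 1.002]
force: [0.2, 1.8, 0.7]
width: 0.997
grip_force: 0.0
```

```bash
python3 - <<'E'
from h import *
import pickle
s=env.get_state();print(s["time_s"],np.round(s["joints"],3),s["eef_pos"],s["qd"].round(2))
im,c=grab("wrist");pickle.dump((im,c),open("B.pkl","wb"))
cv2.imwrite("pics/B.png",cv2.resize(im[:,:,::-1],(800,600),interpolation=cv2.INTER_CUBIC))
print(-c[1].T@c[2])
E
```

```text
2.8167 [-0.686 -0.144  1.247  2.233 -0.436  0.409 -0.715] [ 0.46827498 -0.26966446  0.28273657] [ 0.03  0.62  0.59 -0.03 -2.06  0.1   2.18]
[ 0.44534576 -0.2691062   0.43143473]
```

View pics/B.png

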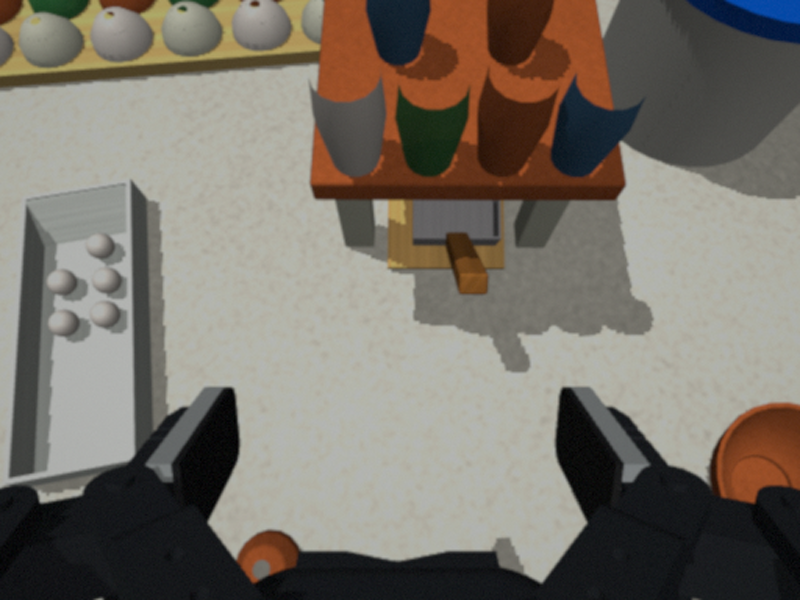

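```bash
sed -i 's/im=cams.read_camera(n);c=cams.get_calibration(n);return/c=cams.get_calibration(n);im=cams.read_camera(n);return/' h.py
python3 - <<'E'
from h import *
import pickle
s=env.get_state();print(np.round(s["joints"],3),s["eef_pos"],s["qd"].round(2))
for i in range(2): im,c=grab("wrist")
s=env.get_state();print(np.round(s["joints"],3),s["eef_pos"],s["qd"].round(2))
im,c=grab("wrist");pickle.dump((im,c),open("B2.pkl","wb"))
a=pickle.load(open("A.pkl","rb"))[0]
def crop(i,x0,y0,w,h):return cv2.resize(i[y0:y0+h,x0:x0+w,::-1],(400,w and int(400*h/w)),interpolation=cv2.INTER_CUBIC)
out=np.zeros((600,800,3),np.uint8)
k=crop(a,340,90,100,75);out[:300,:400]=k          # scale 4
k=crop(im,240,110,100,75);out[:300,400:]=k
k=crop(a,160,60,80,60);out[300:,:400]=k           # scale 5
k=crop(im,0,110,100,75);out[300:,400:]=k
cv2.imwrite("pics/C.png",out)
E
```

```text
[-0.683 -0.139  1.249  2.232 -0.443  0.408 -0.707] [ 0.46833257 -0.27078281  0.28229687] [ 0.04 -0.05 -0.13 -0.    0.4  -0.01 -0.5 ]
[-0.68  -0.143  1.24   2.232 -0.425  0.408 -0.729] [ 0.46801276 -0.26966323  0.28266258] [ 0.03 -0.03 -0.06  0.    0.04 -0.   -0.04]
```

View pics/C.png

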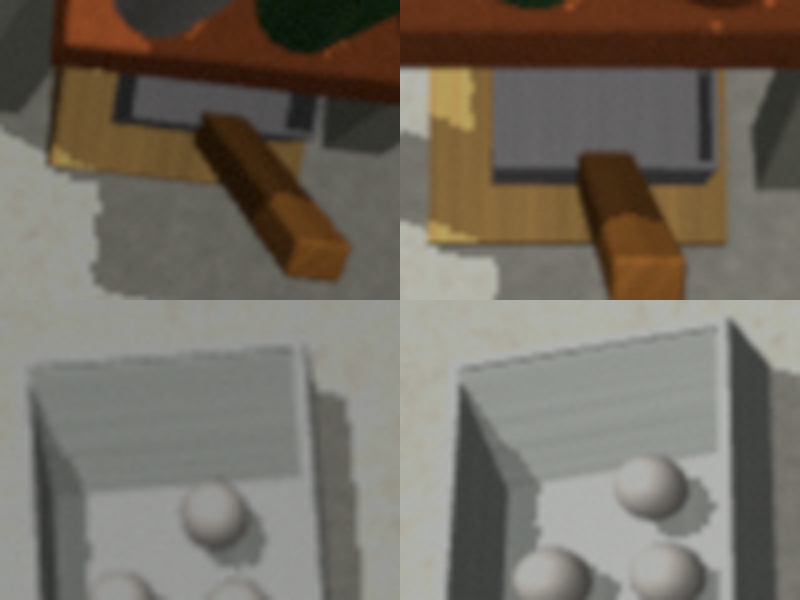

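```bash
cat > fit.py <<'E'
from h import *
import pickle
from scipy.optimize import least_squares
cA=pickle.load(open("A.pkl","rb"))[1];cB=pickle.load(open("B2.pkl","rb"))[1];f=.64
def fr(x,y,yaw,P,z=0):
    P=np.array(P);c,s=np.cos(yaw),np.sin(yaw);return np.array([x+c*P[0]-s*P[1],y+s*P[0]+c*P[1],z+P[2]])
def sc(sx,sy,syaw,P):  # scoop frame -> shelf frame, x of origin on slope
    c,s=np.cos(syaw),np.sin(syaw);P=np.array(P,float);q=np.array([c*P[0]-s*P[1],s*P[0]+c*P[1],P[2]])
    t=np.radians(15);return np.array([sx+np.cos(t)*q[0]-np.sin(t)*q[2],sy+q[1],.008+(sx-.02)*np.tan(t)+np.sin(t)*q[0]+np.cos(t)*q[2]])
if __name__=="__main__":
    obs=[(cB,(0,.09,.168),(312*f,187*f)),(cB,(0,-.09,.168),(624*f,185*f)),(cB,(0,.09,.150),(314*f,198*f)),(cB,(0,-.09,.150),(622*f,198*f)),
     (cA,(0,.09,.168),(356.5,102.4)),(cA,(0,-.09,.150),(795*f,189*f)),
     (cB,(.02,.05,.008),(247,170.5)),(cB,(.02,-.05,.008),(321.3,170.75)),(cA,(.02,.05,.008),(352,130.75)),(cA,(.02,-.05,.008),(414.25,135))]
    so=[(cB,(-.0837,.009,.132),(293.3,174.3)),(cB,(-.0837,-.009,.132),(311,173.3)),(cB,(-.04,.0355,.028),(263.25,152)),(cB,(-.04,-.0355,.028),(318,152)),
     (cA,(-.04,.0355,.028),(368.25,120.75)),(cA,(-.0837,-.009,.132),(340/4+340,90+234/4)),(cA,(-.0837,.009,.132),(297/4+340,90+240/4))]
    res=lambda v:np.concatenate([proj(c,fr(v[0],v[1],v[2],P))-p for c,P,p in obs]+[proj(c,fr(v[0],v[1],v[2],sc(v[3],v[4],v[5],P)))-p for c,P,p in so])
    r=least_squares(res,[.609,-.326,-.1,.075,0,0],loss="soft_l1");print("shelf/scoop",r.x.round(4));print(res(r.x).reshape(-1,2).round(1).tolist())
    v=r.x;np.save("shelf.npy",v)
    for n,P in [("grip",(-.079,0,.105)),("top",(-.09,0,.129)),("org",(0,0,0))]:print(n,fr(v[0],v[1],v[2],sc(*v[3:],P)).round(4),sc(*v[3:],P).round(4))
    tr=[(cA,(-.119,.046,.036),(270*f,345*f)),(cA,(-.119,-.046,.036),(361*f,340*f)),(cA,(.119,.046,.036),(165.6,73.6)),(cA,(.119,-.046,.036),(221.4,69.5)),(cB,(.119,.046,.036),(14.5,127.5)),(cB,(.119,-.046,.036),(83,115)),(cB,(-.119,.046,.036),(6.4,307.8))]
    rt=lambda v:np.concatenate([proj(c,fr(v[0],v[1],v[2],P))-p for c,P,p in tr])
    r=least_squares(rt,[.6,-.03,.087],loss="soft_l1");print("trough",r.x.round(4),rt(r.x).reshape(-1,2).round(1).tolist());np.save("trough.npy",r.x)
    x,y,w=r.x
    for a,b in [((317,160),(100,245)),((288,188),(62,281)),((323,191),(106,279)),((291,223),(64,322)),((325,220),(105,314))]:
        X,e=tri((cA,np.array(a)*f),(cB,np.array(b)*f));d=X-[x,y,0];c,s=np.cos(w),np.sin(w)
        print("ball",X.round(3),"trough:",np.round([c*d[0]+s*d[1],-s*d[0]+c*d[1]],3),np.round(e,1))
E
python3 fit.py
```

```text
shelf/scoop [ 0.6082 -0.3231 -0.0888  0.077  -0.0036  0.0108]
[[-1.7, -1.4], [2.5, -2.4], [0.0, 2.1], [-3.9, -0.1], [0.4, -0.1], [-7.7, 1.9], [0.5, -0.3], [1.1, -1.3], [0.8, 0.6], [0.1, 2.5], [-0.8, -0.0], [0.4, 0.6], [-1.7, 0.1], [-0.1, -1.1], [3.0, -1.2], [3.1, 2.7], [-0.5, -0.1]]
grip [ 0.5813 -0.3251  0.1042] [-0.0265 -0.0044  0.1042]
top [ 0.5646 -0.3238  0.1246] [-0.0434 -0.0046  0.1246]
org [ 0.6845 -0.3335  0.0233] [ 0.077  -0.0036  0.0233]
trough [ 0.6014 -0.0302  0.1011] [[0.4, 2.6], [4.1, 0.4], [-0.6, -1.0], [1.7, -1.5], [-1.4, -1.8], [0.6, -1.4], [-3.2, 5.7]]
ball [ 0.677 -0.03   0.011] trough: [ 0.075 -0.007] [0.3 0.4]
ball [ 0.646 -0.001  0.01 ] trough: [0.047 0.025] [0.3 0.4]
ball [ 0.644 -0.037  0.009] trough: [ 0.042 -0.011] [0. 0.]
ball [ 0.61  -0.005  0.007] trough: [0.011 0.024] [0.1 0.2]
ball [ 0.612 -0.04   0.012] trough: [ 0.009 -0.011] [0.3 0.4]
```

```bash
cat >> h.py <<'E'
def sc_pose(org,pitch,yaw,off,th0=np.radians(40)):
    """TCP pose for scoop origin/pitch (lip-up positive)/yaw; off=TCP in scoop frame; th0=tool tilt minus pitch"""
    Rs=Ro.from_euler('z',yaw)*Ro.from_euler('y',-pitch)
    return np.array(org)+Rs.apply(off),Rt(th0+pitch,yaw)
E
python3 - <<'E'
from h import *
g=np.array([.5813,-.3251,.1042]);R=Rt(np.radians(40),-.078);z=R.as_matrix()[:,2]
print(z)
delta(g-.07*z,R);delta(g+.008*z,R,g-.07*z,R)
E
```

```text
[ 0.64083324 -0.05008661 -0.76604444]
d [ 0.0684 -0.0523 -0.1252] a [-0.0112 -0.0449  0.0177]
d [ 0.05   -0.0039 -0.0598] a [0. 0. 0.]
```

Emit:
{"name": "carry_out", "arguments": {"motion": [{"dx": 0.068, "dy": -0.052, "dz": -0.125, "ax": -0.011, "ay": -0.045, "az": 0.018, "hand": 1}, {"dx": 0.068, "dy": -0.052, "dz": -0.125, "ax": -0.011, "ay": -0.045, "az": 0.018, "hand": 1}, {"dx": 0.068, "dy": -0.052, "dz": -0.125, "ax": -0.011, "ay": -0.045, "az": 0.018, "hand": 1}, {"dx": 0.068, "dy": -0.052, "dz": -0.125, "ax": -0.011, "ay": -0.045, "az": 0.018, "hand": 1}, {"dx": 0.068, "dy": -0.052, "dz": -0.125, "ax": -0.011, "ay": -0.045, "az": 0.018, "hand": 1}, {"dx": 0.068, "dy": -0.052, "dz": -0.125, "ax": -0.011, "ay": -0.045, "az": 0.018, "hand": 1}, {"dx": 0.068, "dy": -0.052, "dz": -0.125, "ax": -0.011, "ay": -0.045, "az": 0.018, "hand": 1}, {"dx": 0.068, "dy": -0.052, "dz": -0.125, "ax": -0.011, "ay": -0.045, "az": 0.018, "hand": 1}]}}

```text
time_s: 3.68
eef_pos: [0.4966, -0.2868, 0.25]
tcp_rot: [2.904, -0.081, 1.021]
force: [0.4, 0.4, 0.0]
width: 0.998
grip_force: 0.0
```

```bash
python3 - <<'E'
from h import *
import pickle
s=env.get_state();print(np.round(s["joints"],3),s["eef_pos"],s["qd"].round(2))
im,c=grab("wrist");pickle.dump((im,c),open("D.pkl","wb"))
cv2.imwrite("pics/D.png",cv2.resize(im[:,:,::-1],(800,600),interpolation=cv2.INTER_CUBIC))
v=np.load("shelf.npy")
from fit import fr,sc
for n,P in [("grip",(-.079,0,.105)),("topL",(-.0837,.009,.132)),("topR",(-.0837,-.009,.132)),("wL",(-.04,.0355,.028)),("wR",(-.04,-.0355,.028))]:print(n,(proj(c,fr(*v[:3],sc(*v[3:],P)))/.64).round(0))
print((proj(c,fr(*v[:3],(0,.09,.15)))/.64).round(),(proj(c,fr(*v[:3],(0,-.09,.15)))/.64).round())
g=np.array([.5813,-.3251,.1042]);R=Rt(np.radians(40),-.078);z=R.as_matrix()[:,2]
delta(g+.008*z,R)
E
```

```text
[ 0.53   0.102  0.075  2.193 -0.949  0.374 -0.208] [ 0.49655302 -0.2867735   0.25002946] [ 1.79  0.4  -1.86 -0.09 -0.38 -0.25  0.46]
grip [442. 306.]
topL [431. 309.]
topR [465. 310.]
wL [382. 263.]
wR [478. 265.]
[271. 221.] [612. 233.]
d [ 0.091  -0.0378 -0.1494] a [ 0.0363 -0.0264 -0.0051]
```

View pics/D.png

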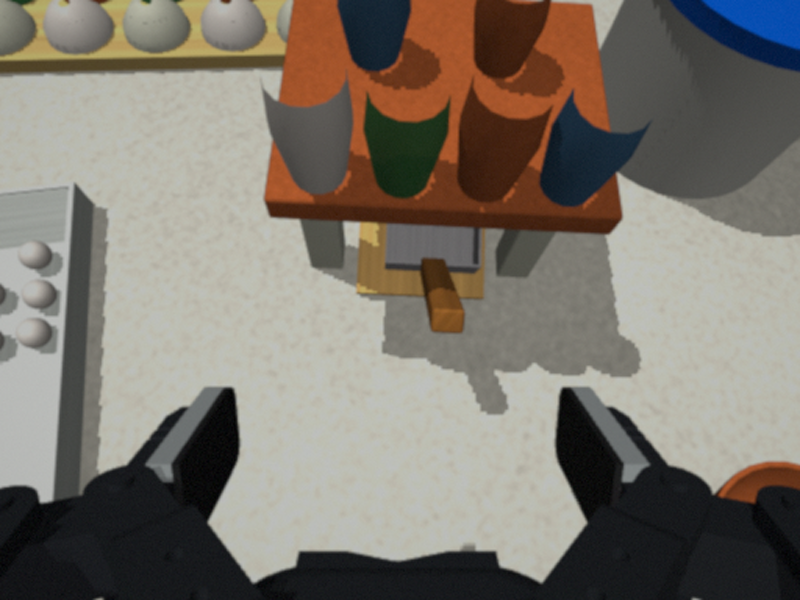

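Emit:
{"name": "carry_out", "arguments": {"motion": [{"dx": 0.041, "dy": -0.034, "dz": -0.09, "ax": 0.036, "ay": -0.026, "az": -0.005, "hand": 1}, {"dx": 0.041, "dy": -0.034, "dz": -0.09, "ax": 0.036, "ay": -0.026, "az": -0.005, "hand": 1}, {"dx": 0.041, "dy": -0.034, "dz": -0.09, "ax": 0.036, "ay": -0.026, "az": -0.005, "hand": 1}, {"dx": 0.041, "dy": -0.034, "dz": -0.09, "ax": 0.036, "ay": -0.026, "az": -0.005, "hand": 1}, {"dx": 0.041, "dy": -0.034, "dz": -0.09, "ax": 0.036, "ay": -0.026, "az": -0.005, "hand": 1}, {"dx": 0.041, "dy": -0.034, "dz": -0.09, "ax": 0.036, "ay": -0.026, "az": -0.005, "hand": 1}, {"dx": 0.041, "dy": -0.034, "dz": -0.09, "ax": 0.036, "ay": -0.026, "az": -0.005, "hand": 1}]}}

```text
time_s: 4.32
eef_pos: [0.5373, -0.3266, 0.1701]
tcp_rot: [2.942, -0.105, 1.046]
force: [0.1, 0.3, 1.3]
width: 1.0
grip_force: 0.0
```

```bash
python3 - <<'E'
from h import *
s=env.get_state();print(np.round(s["joints"],3),s["eef_pos"],s["qd"].round(2))
g=np.array([.5813,-.3251,.1042]);R=Rt(np.radians(40),-.078);z=R.as_matrix()[:,2]
delta(g+.008*z,R)
E
```

```text
[ 1.046  0.369 -0.486  2.115 -1.039  0.212 -0.029] [ 0.53726474 -0.32663902  0.17006952] [-0.02 -0.05 -0.    0.01 -0.01 -0.    0.01]
d [ 0.0492  0.0011 -0.072 ] a [-0.0072 -0.0147 -0.0085]
```

```bash
python3 - <<'E'
from h import *
from fit import fr,sc
v=np.load("shelf.npy");g=fr(*v[:3],sc(*v[3:],(-.0815,0,.1104)));R=Rt(np.radians(32),-.078);z=R.as_matrix()[:,2]
print(g,z);delta(g-.06*z,R);delta(g+.008*z,R,g-.06*z,R)
E
```

```text
[ 0.57754981 -0.32482228  0.10880924] [ 0.52830807 -0.0412918  -0.8480481 ]
d [ 0.0086  0.0043 -0.0104] a [ 0.0031  0.1246 -0.0081]
d [ 0.0359 -0.0028 -0.0577] a [0. 0. 0.]
```

Emit:
{"name": "carry_out", "arguments": {"motion": [{"dx": 0.009, "dy": 0.004, "dz": -0.01, "ax": 0.003, "ay": 0.125, "az": -0.008, "hand": 1}, {"dx": 0.009, "dy": 0.004, "dz": -0.01, "ax": 0.003, "ay": 0.125, "az": -0.008, "hand": 1}, {"dx": 0.009, "dy": 0.004, "dz": -0.01, "ax": 0.003, "ay": 0.125, "az": -0.008, "hand": 1}, {"dx": 0.009, "dy": 0.004, "dz": -0.01, "ax": 0.003, "ay": 0.125, "az": -0.008, "hand": 1}]}}

```text
time_s: 4.65
eef_pos: [0.5489, -0.3206, 0.164]
tcp_rot: [2.992, -0.107, 0.865]
force: [0.7, 0.8, -0.7]
width: 0.999
grip_force: 0.0
```

```bash
python3 - <<'E'
from h import *
from fit import fr,sc
s=env.get_state();print(np.round(s["joints"],3),s["eef_pos"],s["qd"].round(2))
v=np.load("shelf.npy");g=fr(*v[:3],sc(*v[3:],(-.0815,0,.1104)));R=Rt(np.radians(32),-.078);z=R.as_matrix()[:,2]
delta(g+.008*z,R)
E
```

```text
[ 0.686  0.344 -0.126  2.063 -0.757  0.316 -0.389] [ 0.54893795 -0.32057419  0.16401604] [ 0.08  0.01 -0.08  0.03 -0.07 -0.02  0.09]
d [ 0.0328 -0.0046 -0.062 ] a [ 0.005   0.0042 -0.0052]
```

Good configuration; go in at measured pace and close.

Emit:
{"name": "carry_out", "arguments": {"motion": [{"dx": 0.016, "dy": -0.002, "dz": -0.031, "ax": 0, "ay": 0, "az": 0, "hand": 1}, {"dx": 0.033, "dy": -0.005, "dz": -0.062, "ax": 0.005, "ay": 0.004, "az": -0.005, "hand": 1}, {"dx": 0.033, "dy": -0.005, "dz": -0.062, "ax": 0.005, "ay": 0.004, "az": -0.005, "hand": 1}, {"dx": 0.033, "dy": -0.005, "dz": -0.062, "ax": 0.005, "ay": 0.004, "az": -0.005, "hand": 1}, {"dx": 0.033, "dy": -0.005, "dz": -0.062, "ax": 0.005, "ay": 0.004, "az": -0.005, "hand": 1}]}}

```text
time_s: 5.07
eef_pos: [0.5791, -0.3283, 0.0996]
tcp_rot: [2.999, -0.127, 0.857]
force: [-1.2, 0.7, 0.4]
width: 0.998
grip_force: 0.0
```

```bash
python3 - <<'E'
from h import *
from fit import fr,sc
s=env.get_state();print(np.round(s["joints"],3),s["eef_pos"],s["qd"].round(2),s["force"])
v=np.load("shelf.npy");g=fr(*v[:3],sc(*v[3:],(-.0815,0,.1104)));R=Rt(np.radians(32),-.078);z=R.as_matrix()[:,2]
delta(g+.008*z,R)
im,c=grab("wrist")
out=np.zeros((600,800,3),np.uint8);out[:,:]=cv2.resize(im[:,:,::-1],(800,600),interpolation=cv2.INTER_CUBIC)
cv2.imwrite("pics/E.png",out)
E
```

```text
[ 0.702  0.486 -0.178  2.032 -0.912  0.211 -0.232] [ 0.5791363  -0.32826872  0.09961263] [ 0.01 -0.02  0.   -0.01 -0.    0.    0.  ] [-1.247419    0.6968906   0.39587851]
d [0.0026 0.0031 0.0024] a [-0.0034 -0.002   0.006 ]
```

View pics/E.png

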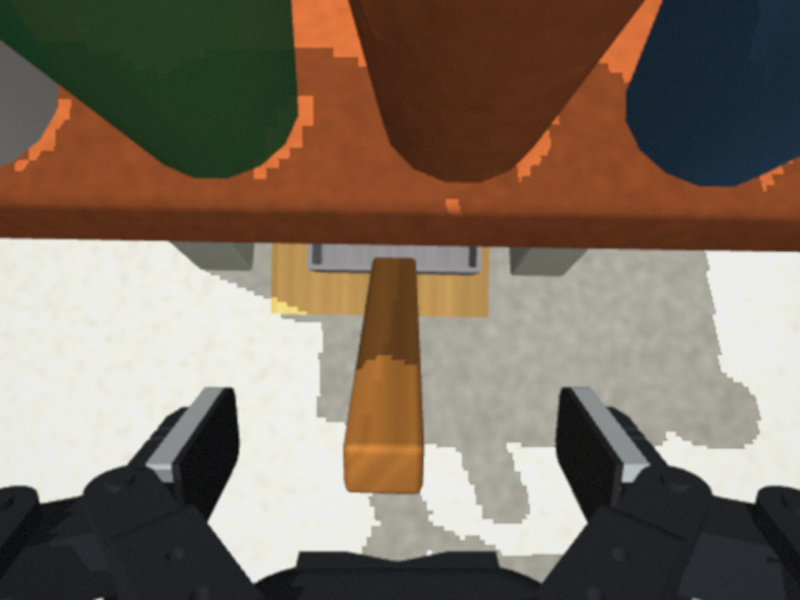

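Emit:
{"name": "carry_out", "arguments": {"motion": [{"dx": 0.002, "dy": 0.004, "dz": 0.002, "ax": 0, "ay": 0, "az": 0, "hand": 1}, {"dx": 0.002, "dy": 0.004, "dz": 0.002, "ax": 0, "ay": 0, "az": 0, "hand": 0}, {"dx": 0.002, "dy": 0.004, "dz": 0.002, "ax": 0, "ay": 0, "az": 0, "hand": -1}, {"dx": 0.002, "dy": 0.004, "dz": 0.002, "ax": 0, "ay": 0, "az": 0, "hand": -1}, {"dx": 0.002, "dy": 0.004, "dz": 0.002, "ax": 0, "ay": 0, "az": 0, "hand": -1}, {"dx": 0.002, "dy": 0.004, "dz": 0.002, "ax": 0, "ay": 0, "az": 0, "hand": -1}, {"dx": 0.002, "dy": 0.004, "dz": 0.002, "ax": 0, "ay": 0, "az": 0, "hand": -1}, {"dx": 0.002, "dy": 0.004, "dz": 0.002, "ax": 0, "ay": 0, "az": 0, "hand": -1}, {"dx": 0.002, "dy": 0.004, "dz": 0.002, "ax": 0, "ay": 0, "az": 0, "hand": -1}], "grip_force": 60}}

```text
time_s: 5.87
eef_pos: [0.5811, -0.3247, 0.0997]
tcp_rot: [3.001, -0.129, 0.854]
force: [-2.5, 0.8, 3.2]
width: 0.203
grip_force: 58.3
```

```bash
cat > pnp.py <<'E'
from h import *
from scipy.optimize import least_squares
im,c=grab("wrist");s=env.get_state();print(s["joints"].round(3),s["eef_pos"],s["width"],s["grip_force"],s["force"])
cv2.imwrite("pics/F.png",im[:,:,::-1])
E
python3 pnp.py; python3 - <<'E'
import cv2,numpy as np
im=cv2.imread("pics/F.png");cv2.imwrite("pics/G.png",cv2.resize(im[140:360,170:350],None,fx=3.3/1.25,fy=3.3/1.25,interpolation=cv2.INTER_CUBIC))
E
```

```text
[ 0.688  0.485 -0.17   2.033 -0.91   0.212 -0.243] [ 0.58109508 -0.32468035  0.09964788] 0.2026102014596079 58.28990042209625 [-1.31009298  0.04874824  3.5852404 ]
```

View pics/G.png

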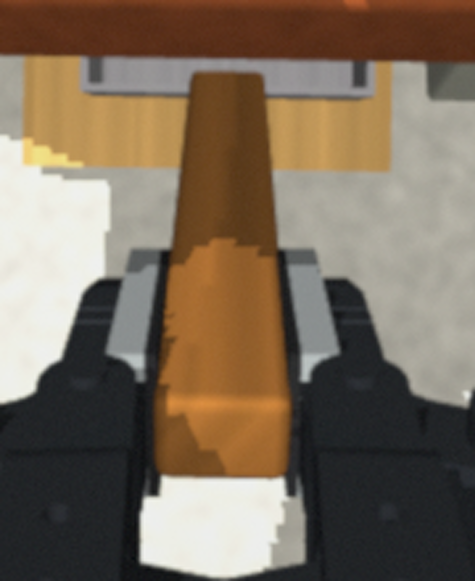

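```bash
cat > pnp2.py <<'E'
from h import *
from fit import fr,sc
from scipy.optimize import least_squares
s=env.get_state();c=cal("wrist");v=np.load("shelf.npy")
P=np.array([(-.0837,.009,.132),(-.0837,-.009,.132),(-.0963,.009,.126),(-.0963,-.009,.126),(-.04,.0355,.028),(-.04,-.0355,.028),(-.0337,.009,.025),(-.0337,-.009,.025)])
U=np.array([(155,403),(291,403),(157,473),(288,473),(83,95),(372,95),(191,74),(265,74)])/(3.3/1.25)+[170,140]
o=fr(*v[:3],sc(*v[3:],(0,0,0)));R0=Ro.from_euler('z',v[2]+v[5])*Ro.from_euler('y',-np.radians(15))
r=least_squares(lambda x:np.concatenate([(proj(c,o+x[:3]+(Ro.from_rotvec(x[3:])*R0).apply(p))-u)/1 for p,u in zip(P,U)]+[x[:3]/.004,x[3:]/.03]),np.zeros(6),x_scale=.01)
print(r.x.round(4),r.fun.round(1))
T=Ro.from_rotvec(s["tcp_rot"])
for nm,oo,RR in [("prior",o,R0),("pnp",o+r.x[:3],Ro.from_rotvec(r.x[3:])*R0)]:
    rel=(RR.inv()*T);off=RR.inv().apply(s["eef_pos"]-oo)
    print(nm,oo.round(4),"off",off.round(4),"euler zyx",RR.as_euler('ZYX').round(3),(RR.inv()*T).as_rotvec().round(3))
    if nm=="pnp": np.save("hold.npy",np.r_[off,rel.as_rotvec()])
E
python3 pnp2.py
```

```text
[ 0.0009 -0.0013 -0.0055 -0.0077 -0.0089 -0.0113] [ 0.2 -1.2 -0.5 -1.   0.8  1.2 -0.4  1.5  0.5  0.5 -0.3  0.6  0.2 -0.9
 -0.6 -0.9  0.2 -0.3 -1.4 -0.3 -0.3 -0.4]
prior [ 0.6845 -0.3335  0.0233] off [-0.0805  0.0007  0.1006] euler zyx [-0.078 -0.262  0.   ] [-3.106  0.013 -0.458]
pnp [ 0.6853 -0.3348  0.0177] off [-0.0789  0.0002  0.107 ] euler zyx [-0.087 -0.271 -0.007] [-3.098e+00  1.000e-03 -4.410e-01]
```

```bash
cat > plan.py <<'E'
from h import *
from fit import fr
H=np.load("hold.npy")
def pose(org,pitch,yaw):
    Rs=Ro.from_euler('z',yaw)*Ro.from_euler('y',-pitch);return np.array(org)+Rs.apply(H[:3]),Rs*Ro.from_rotvec(H[3:])
def now():
    s=env.get_state();T=Ro.from_rotvec(s["tcp_rot"]);Rs=T*Ro.from_rotvec(H[3:]).inv()
    e=Rs.as_euler('ZYX');return s["eef_pos"]-Rs.apply(H[:3]),np.array([e[0],-e[1],e[2]])
def rows(wps):
    s=env.get_state();p0=s["eef_pos"];R0=Ro.from_rotvec(s["tcp_rot"])
    for w in wps:
        p,R=pose(*w);print("  ",np.round(p-p0,3).tolist(),np.round((R*R0.inv()).as_rotvec(),3).tolist())
S=np.load("shelf.npy");T=np.load("trough.npy")
def inT(X):
    d=X-np.r_[T[:2],0];c,s=np.cos(T[2]),np.sin(T[2]);return np.array([c*d[0]+s*d[1],-s*d[0]+c*d[1],d[2]])
E
python3 - <<'E'
from h import *
s=env.get_state();RR=Ro.from_euler('z',-.083)*Ro.from_euler('y',-np.radians(15));Tt=Ro.from_rotvec(s["tcp_rot"])
np.save("hold.npy",np.r_[RR.inv().apply(s["eef_pos"]-[.6853,-.3345,.0233]),(RR.inv()*Tt).as_rotvec()])
import plan
from plan import *
print(H.round(4),now())
o=np.array([.6853,-.3345,.0233]);ex=np.array([np.cos(-.085),np.sin(-.085),0]);u=np.array([0,0,1])
t=np.radians(15)
rows([(o+.012*u,t,-.083),(o-.02*ex+.018*u,t,-.083),(o-.05*ex+.022*u,t*.8,-.083),(o-.08*ex+.026*u,t*.5,-.083),(o-.11*ex+.032*u,t*.2,-.083),(o-.14*ex+.045*u,0,-.083),(o-.16*ex+.06*u,0,-.083)])
E
```

```text
[-8.1300e-02  1.1000e-03  1.0080e-01 -3.1042e+00  5.7000e-03 -4.5720e-01] (array([ 0.6853, -0.3345,  0.0233]), array([-0.083     ,  0.26179939,  0.        ]))
   [0.0, 0.0, 0.012] [-0.0, -0.0, -0.0]
   [-0.02, 0.002, 0.018] [-0.0, -0.0, -0.0]
   [-0.046, 0.004, 0.027] [0.004, 0.052, 0.0]
   [-0.069, 0.006, 0.039] [0.011, 0.13, 0.0]
   [-0.092, 0.008, 0.052] [0.017, 0.209, 0.0]
   [-0.116, 0.01, 0.069] [0.022, 0.261, 0.0]
   [-0.136, 0.012, 0.084] [0.022, 0.261, 0.0]
```

Emit:
{"name": "carry_out", "arguments": {"motion": [{"dx": 0, "dy": 0, "dz": 0.012, "ax": 0, "ay": 0, "az": 0, "hand": -1}, {"dx": -0.02, "dy": 0.002, "dz": 0.018, "ax": 0, "ay": 0, "az": 0, "hand": -1}, {"dx": -0.046, "dy": 0.004, "dz": 0.027, "ax": 0.004, "ay": 0.052, "az": 0, "hand": -1}, {"dx": -0.069, "dy": 0.006, "dz": 0.039, "ax": 0.011, "ay": 0.13, "az": 0, "hand": -1}, {"dx": -0.092, "dy": 0.008, "dz": 0.052, "ax": 0.017, "ay": 0.209, "az": 0, "hand": -1}, {"dx": -0.116, "dy": 0.01, "dz": 0.069, "ax": 0.022, "ay": 0.261, "az": 0, "hand": -1}, {"dx": -0.136, "dy": 0.012, "dz": 0.084, "ax": 0.022, "ay": 0.261, "az": 0, "hand": -1}, {"dx": -0.136, "dy": 0.012, "dz": 0.084, "ax": 0.022, "ay": 0.261, "az": 0, "hand": -1}]}}

```text
time_s: 6.58
eef_pos: [0.4432, -0.3125, 0.1855]
tcp_rot: [3.097, -0.136, 0.458]
force: [-0.3, -0.2, -0.0]
width: 0.2
grip_force: 58.5
```

```bash
python3 - <<'E'
from plan import *
s=env.get_state();print(s["joints"].round(3),s["qd"].round(2),s["width"],s["force"]);print(now())
def t(x,z):return fr(*T,(x,0,z))
rows([(t(-.056,.09),0,T[2])])
E
```

```text
[ 0.334  0.221  0.329  2.094 -0.399  0.626 -0.711] [ 0.02  0.06 -0.06 -0.01 -0.05 -0.06  0.02] 0.19958753060659062 [-0.31085628 -0.23122525 -0.03281632]
(array([ 0.52423639, -0.32044428,  0.08475915]), array([-0.08385256,  0.00095918,  0.00040226]))
   [0.021, 0.27, 0.005] [-0.0, 0.001, 0.185]
```

```bash
python3 - <<'E'
from plan import *
from fit import cA,cB
import pickle
for nm in ("A","B2"):
    im,c=pickle.load(open(nm+".pkl","rb"));g=cv2.GaussianBlur(im.astype(np.float32).mean(2),(0,0),.6)
    ys=np.arange(-.058,.0581,.002)
    print(nm,"y",[int(round(y*1000)) for y in ys])
    for x in (-.1,-.075,-.05,.05,.08,.1):
        P=np.array([proj(c,fr(*T,(x,y,.036))) for y in ys],np.float32)
        print(x,cv2.remap(g,P[None,:,0],P[None,:,1],cv2.INTER_LINEAR)[0].astype(int).tolist())
E
```

```text
A y [-58, -56, -54, -52, -50, -48, -46, -44, -42, -40, -38, -36, -34, -32, -30, -28, -26, -24, -22, -20, -18, -16, -14, -12, -10, -8, -6, -4, -2, 0, 2, 4, 6, 8, 10, 12, 14, 16, 18, 20, 22, 24, 26, 28, 30, 32, 34, 36, 38, 40, 42, 44, 46, 48, 50, 52, 54, 56, 58]
-0.1 [150, 148, 134, 107, 97, 94, 92, 90, 88, 114, 145, 151, 150, 151, 151, 151, 151, 151, 151, 151, 151, 151, 151, 151, 151, 151, 151, 152, 152, 151, 151, 152, 151, 151, 151, 151, 151, 151, 151, 151, 150, 150, 151, 151, 148, 131, 112, 109, 109, 99, 75, 60, 77, 120, 147, 150, 148, 147, 147]
-0.075 [149, 148, 141, 115, 98, 95, 95, 92, 90, 120, 147, 151, 151, 151, 151, 151, 151, 150, 151, 151, 151, 151, 151, 151, 151, 151, 151, 152, 151, 151, 151, 151, 151, 151, 151, 151, 151, 151, 151, 151, 151, 152, 152, 149, 137, 115, 107, 108, 108, 98, 73, 59, 82, 128, 148, 149, 148, 147, 148]
-0.05 [149, 147, 138, 112, 96, 94, 94, 93, 93, 122, 147, 151, 151, 151, 151, 151, 151, 151, 151, 152, 152, 152, 151, 151, 150, 150, 151, 151, 151, 151, 152, 152, 151, 151, 151, 151, 151, 151, 151, 151, 151, 151, 151, 149, 136, 113, 106, 105, 106, 96, 71
[... 2184 characters left out ...]
4, 175, 174, 173, 157, 127, 115, 114, 115, 107, 78, 65, 64, 64, 64, 64, 63, 67, 108, 161, 173, 171, 171, 172, 172, 171]
0.08 [107, 85, 68, 65, 64, 66, 66, 93, 157, 169, 152, 147, 147, 147, 147, 146, 146, 147, 147, 146, 146, 147, 146, 146, 146, 146, 146, 146, 146, 146, 145, 145, 146, 145, 145, 146, 145, 145, 145, 146, 141, 122, 111, 109, 103, 81, 65, 64, 65, 63, 69, 119, 167, 173, 171, 169, 168, 169, 168]
0.1 [168, 140, 89, 67, 65, 66, 67, 100, 156, 166, 154, 148, 148, 148, 148, 148, 148, 148, 148, 148, 148, 148, 148, 147, 147, 147, 147, 147, 147, 147, 146, 146, 146, 147, 147, 146, 147, 147, 146, 147, 147, 147, 147, 146, 146, 146, 144, 133, 106, 76, 74, 126, 167, 172, 168, 166, 167, 168, 167]
```

Emit:
{"name": "carry_out", "arguments": {"motion": [{"dx": 0.007, "dy": 0.03, "dz": 0.02, "ax": 0, "ay": 0, "az": 0.02, "hand": -1}, {"dx": 0.021, "dy": 0.27, "dz": 0.02, "ax": 0, "ay": 0.001, "az": 0.185, "hand": -1}, {"dx": 0.021, "dy": 0.27, "dz": 0.02, "ax": 0, "ay": 0.001, "az": 0.185, "hand": -1}, {"dx": 0.021, "dy": 0.27, "dz": 0.02, "ax": 0, "ay": 0.001, "az": 0.185, "hand": -1}, {"dx": 0.021, "dy": 0.27, "dz": 0.02, "ax": 0, "ay": 0.001, "az": 0.185, "hand": -1}, {"dx": 0.021, "dy": 0.27, "dz": 0.02, "ax": 0, "ay": 0.001, "az": 0.185, "hand": -1}, {"dx": 0.021, "dy": 0.27, "dz": 0.02, "ax": 0, "ay": 0.001, "az": 0.185, "hand": -1}, {"dx": 0.021, "dy": 0.27, "dz": 0.02, "ax": 0, "ay": 0.001, "az": 0.185, "hand": -1}, {"dx": 0.021, "dy": 0.27, "dz": 0.02, "ax": 0, "ay": 0.001, "az": 0.185, "hand": -1}, {"dx": 0.021, "dy": 0.27, "dz": 0.02, "ax": 0, "ay": 0.001, "az": 0.185, "hand": -1}]}}

```text
time_s: 7.42
eef_pos: [0.4658, -0.0424, 0.2028]
tcp_rot: [-3.085, -0.152, -0.449]
force: [0.5, -0.4, -1.4]
width: 0.205
grip_force: 58.8
```

```bash
python3 - <<'E'
from plan import *
import pickle
o,e=now();print("scoop",o.round(4),e.round(4),inT(o).round(4),env.get_state()["joints"].round(3))
for nm in ("wrist","top"):
    im,c=grab(nm);pickle.dump((im,c),open(nm+"H.pkl","wb"));g=cv2.GaussianBlur(im.astype(np.float32).mean(2),(0,0),.6)
    ys=np.arange(-.058,.0581,.002) if nm=="wrist" else np.arange(-.06,.0601,.004)
    print(nm,"y",[int(round(y*1000)) for y in ys])
    for x in ((.02,.05,.08,.1) if nm=="wrist" else (.0,.03,.06,.1)):
        P=np.array([proj(c,fr(*T,(x,y,.036))) for y in ys],np.float32)
        print(x,P[0].round(),cv2.remap(g,P[None,:,0],P[None,:,1],cv2.INTER_LINEAR)[0].astype(int).tolist())
    if nm=="wrist":
        ys=np.arange(-.05,.0501,.002);print([int(round(y*1000)) for y in ys])
        for x in (-.03,-.01,.01,.035): # pan in scoop frame
            P=np.array([proj(c,o+Ro.from_euler('ZYX',[e[0],-e[1],e[2]]).apply((x,y,.0 if x>.0 else .028))) for y in ys],np.float32)
            print("pan",x,P[0].round(),cv2.remap(g,P[None,:,0],P[None,:,1],cv2.INTER_LINEAR)[0].astype(int).tolist())
    cv2.imwrite("pics/H_%s.png"%nm,im[:,:,::-1])
E
```

```text
scoop [ 0.5466 -0.0351  0.1017] [ 0.1025 -0.0029  0.0013] [-0.055   0.0007  0.1017] [-0.094  0.05   0.126  2.235 -0.09   0.572 -1.373]
wrist y [-58, -56, -54, -52, -50, -48, -46, -44, -42, -40, -38, -36, -34, -32, -30, -28, -26, -24, -22, -20, -18, -16, -14, -12, -10, -8, -6, -4, -2, 0, 2, 4, 6, 8, 10, 12, 14, 16, 18, 20, 22, 24, 26, 28, 30, 32, 34, 36, 38, 40, 42, 44, 46, 48, 50, 52, 54, 56, 58]
0.02 [321.  51.] [160, 161, 163, 165, 164, 154, 112, 107, 107, 142, 162, 110, 100, 159, 164, 164, 152, 118, 119, 118, 108, 88, 77, 75, 76, 82, 127, 159, 165, 165, 164, 165, 164, 164, 156, 132, 122, 118, 119, 120, 128, 133, 153, 164, 165, 164, 147, 113, 112, 113, 108, 71, 83, 156, 164, 164, 164, 164, 163]
0.05 [321.  18.] [158, 160, 161, 159, 160, 158, 124, 106, 111, 148, 160, 106, 101, 158, 163, 162, 163, 163, 159, 124, 116, 114, 117, 115, 102, 89, 86, 94, 121, 154, 163, 163, 162, 163, 163, 163, 163, 163, 163, 163, 163, 163, 163, 163, 163, 153, 118, 110, 110, 111, 102, 65, 92, 157, 162, 162, 161, 161, 163]
0.08 [321. -15.] [0, 0, 0, 0, 0, 0, 0, 0, 0, 0, 0, 0, 0, 0, 0, 0, 0, 0, 0, 0, 0, 0, 0,
[... 1746 characters left out ...]
 52, 56, 60]
0.0 [279. 185.] [130, 125, 112, 99, 99, 108, 115, 122, 122, 112, 105, 107, 112, 114, 113, 117, 120, 113, 103, 107, 115, 117, 116, 116, 112, 105, 107, 116, 125, 129, 131]
0.03 [278. 177.] [130, 126, 114, 101, 101, 109, 117, 122, 117, 106, 103, 109, 113, 114, 118, 125, 128, 124, 113, 104, 102, 104, 110, 116, 113, 105, 108, 120, 128, 130, 131]
0.06 [277. 170.] [130, 126, 114, 100, 100, 108, 118, 127, 130, 126, 115, 104, 102, 106, 112, 119, 126, 130, 131, 131, 131, 131, 131, 128, 119, 107, 108, 120, 128, 131, 131]
0.1 [276. 160.] [130, 125, 114, 102, 103, 109, 110, 110, 109, 109, 109, 109, 109, 109, 109, 108, 108, 108, 108, 108, 108, 108, 108, 108, 106, 104, 109, 120, 128, 130, 131]
```

```bash
python3 - <<'E'
from plan import *
import pickle
T2=np.r_[fr(*T,(0,.0048,0))[:2],.092];np.save("trough.npy",T2);print(T2)
for nm in("A","B2"):
    im,c=pickle.load(open(nm+".pkl","rb"));g=cv2.GaussianBlur(im.astype(np.float32).mean(2),(0,0),.6)
    for a,b,z,y in((-.135,-.095,.036,0),(-.135,-.095,.036,-.02),(.06,.1,.004,.02),(.1,.135,.036,.0),(.1,.135,.036,-.02)):
        xs=np.arange(a,b,.002);P=np.array([proj(c,fr(*T2,(x,y,z))) for x in xs],np.float32)
        print(nm,a,z,y,cv2.remap(g,P[None,:,0],P[None,:,1],cv2.INTER_LINEAR)[0].astype(int).tolist())
E
```

```text
[ 0.60089932 -0.02544515  0.092     ]
A -0.135 0.036 0 [149, 148, 149, 149, 148, 144, 120, 102, 97, 88, 104, 142, 150, 151, 151, 151, 151, 151, 151, 151, 152]
A -0.135 0.036 -0.02 [146, 145, 146, 148, 147, 140, 116, 97, 92, 87, 104, 140, 151, 151, 151, 151, 151, 151, 151, 151, 151]
A 0.06 0.004 0.02 [138, 146, 150, 150, 150, 150, 150, 150, 150, 151, 150, 150, 150, 149, 141, 127, 121, 121, 120, 120, 120]
A 0.1 0.036 0.0 [121, 122, 122, 121, 120, 121, 121, 121, 121, 129, 144, 148, 148, 148, 147, 146, 147, 147]
A 0.1 0.036 -0.02 [122, 123, 122, 121, 120, 121, 121, 122, 122, 131, 145, 148, 147, 147, 147, 149, 149, 148]
B2 -0.135 0.036 0 [16, 77, 154, 164, 149, 113, 109, 102, 83, 81, 132, 170, 173, 172, 173, 173, 174, 173, 174, 174, 174]
B2 -0.135 0.036 -0.02 [21, 22, 23, 21, 22, 26, 56, 96, 85, 83, 134, 171, 174, 174, 174, 174, 174, 174, 174, 175, 174]
B2 0.06 0.004 0.02 [148, 171, 175, 175, 175, 175, 175, 175, 175, 174, 175, 175, 175, 173, 163, 148, 145, 146, 145, 145, 146]
B2 0.1 0.036 0.0 [146, 145, 146, 145, 145, 146, 147, 146, 144, 158, 171, 172, 171, 171, 171, 171, 171, 171]
B2 0.1 0.036 -0.02 [148, 147, 147, 146, 146, 146, 147, 144, 144, 162, 172, 170, 168, 167, 168, 170, 172, 173]
```

```bash
python3 - <<'E'
import numpy as np
T2=np.load("trough.npy");T2[0]+=.005;T2[1]+=.0004;np.save("trough.npy",T2)
from plan import *
def t(x,z):return fr(*T,(x,0,z))
o,e=now();print(inT(o).round(4),e.round(3))
rows([(t(-.055,.06),-.02,T[2]),(t(-.055,.03),-.02,T[2]),(t(-.055,.012),-.02,T[2]),(t(-.055,.0075),-.02,T[2])])
E
```

```text
[-0.06   -0.0059  0.1019] [ 0.1   -0.003  0.001]
   [0.006, 0.007, -0.041] [-0.003, 0.017, -0.008]
   [0.006, 0.007, -0.071] [-0.003, 0.017, -0.008]
   [0.006, 0.007, -0.089] [-0.003, 0.017, -0.008]
   [0.006, 0.007, -0.093] [-0.003, 0.017, -0.008]
```

Emit:
{"name": "carry_out", "arguments": {"motion": [{"dx": 0.006, "dy": 0.007, "dz": -0.02, "ax": -0.003, "ay": 0.017, "az": -0.008, "hand": -1}, {"dx": 0.006, "dy": 0.007, "dz": -0.041, "ax": -0.003, "ay": 0.017, "az": -0.008, "hand": -1}, {"dx": 0.006, "dy": 0.007, "dz": -0.041, "ax": -0.003, "ay": 0.017, "az": -0.008, "hand": -1}, {"dx": 0.006, "dy": 0.007, "dz": -0.06, "ax": -0.003, "ay": 0.017, "az": -0.008, "hand": -1}, {"dx": 0.006, "dy": 0.007, "dz": -0.075, "ax": -0.003, "ay": 0.017, "az": -0.008, "hand": -1}, {"dx": 0.006, "dy": 0.007, "dz": -0.085, "ax": -0.003, "ay": 0.017, "az": -0.008, "hand": -1}, {"dx": 0.006, "dy": 0.007, "dz": -0.091, "ax": -0.003, "ay": 0.017, "az": -0.008, "hand": -1}, {"dx": 0.006, "dy": 0.007, "dz": -0.091, "ax": -0.003, "ay": 0.017, "az": -0.008, "hand": -1}, {"dx": 0.006, "dy": 0.007, "dz": -0.091, "ax": -0.003, "ay": 0.017, "az": -0.008, "hand": -1}]}}

```text
time_s: 8.27
eef_pos: [0.4724, -0.0358, 0.1129]
tcp_rot: [-3.093, -0.138, -0.426]
force: [-0.4, -0.4, -0.9]
width: 0.197
grip_force: 58.9
```

```bash
cat > st.py <<'E'
from plan import *
s=env.get_state();o,e=now();print("t",round(float(s["time_s"]),2),"inT",inT(o).round(4),"e",e.round(3),"F",s["force"].round(1),"j",s["joints"].round(2),"qd",abs(s["qd"]).max().round(2),"w",round(float(s["width"]),3))
E
python3 st.py
```

```text
t 8.27 inT [-0.0544  0.0004  0.0106] e [ 0.093 -0.018 -0.   ] F [-0.4 -0.4 -0.9] j [-0.08  0.22  0.09  2.31 -0.15  0.34 -1.33] qd 0.01 w 0.197
```

Emit:
{"name": "carry_out", "arguments": {"motion": [{"dx": 0, "dy": 0, "dz": -0.003, "ax": 0, "ay": 0, "az": 0, "hand": -1}, {"dx": 0, "dy": 0, "dz": -0.005, "ax": 0, "ay": 0, "az": 0, "hand": -1}, {"dx": 0, "dy": 0, "dz": -0.006, "ax": 0, "ay": 0, "az": 0, "hand": -1}, {"dx": 0, "dy": 0, "dz": -0.006, "ax": 0, "ay": 0, "az": 0, "hand": -1}]}}

```text
time_s: 8.6
eef_pos: [0.4724, -0.0351, 0.1067]
tcp_rot: [-3.093, -0.14, -0.427]
force: [-0.4, 0.2, 0.8]
width: 0.2
grip_force: 59.2
```

```bash
python3 st.py
```

```text
t 8.6 inT [-0.0544  0.0013  0.0044] e [ 0.094 -0.018 -0.   ] F [-0.4  0.2  0.8] j [-0.07  0.24  0.09  2.31 -0.16  0.33 -1.33] qd 0.0 w 0.2
```

Emit:
{"name": "carry_out", "arguments": {"motion": [{"dx": 0, "dy": 0, "dz": -0.001, "ax": 0, "ay": 0, "az": 0, "hand": -1}, {"dx": 0, "dy": 0, "dz": -0.002, "ax": 0, "ay": 0, "az": 0, "hand": -1}, {"dx": 0, "dy": 0, "dz": -0.002, "ax": 0, "ay": 0, "az": 0, "hand": -1}]}}

```text
time_s: 8.85
eef_pos: [0.473, -0.0353, 0.1051]
tcp_rot: [-3.092, -0.14, -0.429]
force: [-1.5, -0.7, 5.3]
width: 0.2
grip_force: 59.6
```

```bash
python3 st.py
```

```text
t 8.85 inT [-0.0536  0.001   0.0029] e [ 0.094 -0.016 -0.   ] F [-1.5 -0.7  5.3] j [-0.07  0.24  0.08  2.31 -0.16  0.32 -1.32] qd 0.0 w 0.2
```

Emit:
{"name": "carry_out", "arguments": {"motion": [{"dx": 0.004, "dy": 0, "dz": 0, "ax": 0, "ay": 0, "az": 0, "hand": -1}, {"dx": 0.01, "dy": 0, "dz": 0, "ax": 0, "ay": 0, "az": 0, "hand": -1}, {"dx": 0.016, "dy": 0.001, "dz": 0, "ax": 0, "ay": 0, "az": 0, "hand": -1}, {"dx": 0.022, "dy": 0.001, "dz": 0, "ax": 0, "ay": 0, "az": 0, "hand": -1}, {"dx": 0.028, "dy": 0.002, "dz": 0, "ax": 0, "ay": 0, "az": 0, "hand": -1}, {"dx": 0.034, "dy": 0.002, "dz": 0, "ax": 0, "ay": 0, "az": 0, "hand": -1}, {"dx": 0.04, "dy": 0.003, "dz": 0, "ax": 0, "ay": 0, "az": 0, "hand": -1}, {"dx": 0.046, "dy": 0.003, "dz": 0, "ax": 0, "ay": 0, "az": 0, "hand": -1}, {"dx": 0.052, "dy": 0.004, "dz": 0, "ax": 0, "ay": 0, "az": 0, "hand": -1}, {"dx": 0.058, "dy": 0.004, "dz": 0, "ax": 0, "ay": 0, "az": 0, "hand": -1}, {"dx": 0.064, "dy": 0.005, "dz": 0, "ax": 0, "ay": 0, "az": 0, "hand": -1}, {"dx": 0.07, "dy": 0.005, "dz": 0, "ax": 0, "ay": 0, "az": 0, "hand": -1}, {"dx": 0.075, "dy": 0.006, "dz": 0, "ax": 0, "ay": 0, "az": 0, "hand": -1}, {"dx": 0.08, "dy": 0.006, "dz": 0, "ax": 0, "ay": 0, "az": 0, "hand": -1}, {"dx": 0.084, "dy": 0.007, "dz": 0, "ax": 0, "ay": 0, "az": 0, "hand": -1}, {"dx": 0.084, "dy": 0.007, "dz": 0, "ax": 0, "ay": 0, "az": 0, "hand": -1}]}}

```text
time_s: 10.18
eef_pos: [0.5578, -0.0279, 0.105]
tcp_rot: [-3.092, -0.141, -0.429]
force: [1.6, -0.3, 1.3]
width: 0.199
grip_force: 59.0
```

```bash
python3 st.py; cat > balls.py <<'E'
from plan import *
# find bright round blobs near the pan in the wrist view, report in scoop frame at ball height
def balls(tag):
    im,c=grab("wrist");o,e=now();Rs=Ro.from_euler('ZYX',[e[0],-e[1],e[2]])
    g=cv2.cvtColor(im,cv2.COLOR_RGB2GRAY);cv2.imwrite(f"pics/w_{tag}.png",im[:,:,::-1])
    ci=cv2.HoughCircles(cv2.GaussianBlur(cv2.resize(g,None,fx=2,fy=2),(0,0),1.2),cv2.HOUGH_GRADIENT,1,24,param1=80,param2=16,minRadius=15,maxRadius=36)
    for u,v,r in (ci[0]/2 if ci is not None else []):
        P,d=ray(c,(u,v));Pl=Rs.inv().apply(P-o);dl=Rs.inv().apply(d);q=Pl+dl*(.013-Pl[2])/dl[2];exp=c[0][0,0]*.011/((.013-Pl[2])/dl[2])
        if abs(q[1])<.06 and -.06<q[0]<.11: print("ball?",q.round(3),"r",r.round(1),"exp",exp.round(1),(u,v),"inT",inT(o+Rs.apply(q)).round(3))
if __name__=="__main__":
    import sys;balls(sys.argv[1])
E
python3 balls.py 1
```

```text
t 10.18 inT [0.0315 0.0006 0.0028] e [ 0.095 -0.016 -0.   ] F [ 1.6 -0.3  1.3] j [-0.09  0.35  0.09  2.13 -0.16  0.39 -1.35] qd 0.01 w 0.199
ball? [0.048 0.032 0.013] r 17.7 exp 16.2 (np.float32(209.25), np.float32(46.25)) inT [0.079 0.033 0.015]
ball? [ 0.031 -0.013  0.013] r 13.7 exp 16.2 (np.float32(274.75), np.float32(70.75)) inT [ 0.062 -0.012  0.015]
ball? [ 0.042 -0.03   0.013] r 16.6 exp 16.2 (np.float32(300.75), np.float32(54.75)) inT [ 0.073 -0.03   0.015]
```

```bash
python3 - <<'E'
from plan import *
W=[]
for x in (.074,.077,.0795,.082): W.append((fr(*T,(x-.04,0,.0025)),-.016,T[2]))
for p in np.arange(.03,.43,.035):
    h=.08*np.sin(p)
    L=np.array([.082+h,.0035+h]);o=L-.04*np.array([np.cos(p),np.sin(p)]);W.append((fr(*T,(o[0],0,o[1])),p,T[2]))
W.append((fr(*T,(o[0]-.005,0,o[1]+.02)),p,T[2]))
W.append((fr(*T,(o[0]-.01,0,o[1]+.045)),p,T[2]))
rows(W)
E
```

```text
[0.003, -0.0, -0.0] [0.001, -0.0, -0.003]
   [0.006, 0.0, -0.0] [0.001, -0.0, -0.003]
   [0.008, 0.0, -0.0] [0.001, -0.0, -0.003]
   [0.011, 0.001, -0.0] [0.001, -0.0, -0.003]
   [0.008, 0.0, -0.002] [0.005, -0.046, -0.003]
   [0.008, 0.0, -0.003] [0.008, -0.081, -0.003]
   [0.008, 0.0, -0.005] [0.011, -0.116, -0.003]
   [0.007, 0.0, -0.007] [0.015, -0.15, -0.003]
   [0.007, 0.0, -0.009] [0.018, -0.185, -0.003]
   [0.007, 0.0, -0.011] [0.021, -0.22, -0.003]
   [0.008, 0.0, -0.013] [0.024, -0.255, -0.003]
   [0.008, 0.0, -0.016] [0.028, -0.29, -0.003]
   [0.008, 0.0, -0.018] [0.031, -0.325, -0.003]
   [0.009, 0.0, -0.02] [0.034, -0.36, -0.003]
   [0.01, 0.001, -0.023] [0.038, -0.394, -0.003]
   [0.011, 0.001, -0.026] [0.041, -0.429, -0.003]
   [0.006, 0.0, -0.006] [0.041, -0.429, -0.003]
   [0.001, -0.0, 0.019] [0.041, -0.429, -0.003]
```

```bash
python3 - <<'E'
from plan import *
W=[]
for x in (.074,.077,.0795,.082): W.append((fr(*T,(x-.04,0,.0025)),-.016,T[2]))
for p in (.02,.05,.08,.11,.14,.16):
    h=.08*np.sin(p)
    L=np.array([.082+h,.0035+h]);o=L-.04*np.array([np.cos(p),np.sin(p)]);W.append((fr(*T,(o[0],0,o[1])),p,T[2]))
for k in (.006,.012,.018): W.append((fr(*T,(o[0]+k,0,o[1]+k)),p,T[2]))
for k,q in ((.03,.17),(.045,.19),(.06,.22),(.08,.25)): W.append((fr(*T,(o[0]+.016,0,o[1]+k)),q,T[2]))
rows(W)
E
```

```text
[0.003, -0.0, -0.0] [0.001, -0.0, -0.003]
   [0.006, 0.0, -0.0] [0.001, -0.0, -0.003]
   [0.008, 0.0, -0.0] [0.001, -0.0, -0.003]
   [0.011, 0.001, -0.0] [0.001, -0.0, -0.003]
   [0.009, 0.0, -0.001] [0.004, -0.036, -0.003]
   [0.008, 0.0, -0.003] [0.007, -0.066, -0.003]
   [0.008, 0.0, -0.004] [0.01, -0.096, -0.003]
   [0.008, 0.0, -0.006] [0.012, -0.126, -0.003]
   [0.007, 0.0, -0.007] [0.015, -0.155, -0.003]
   [0.007, 0.0, -0.008] [0.017, -0.175, -0.003]
   [0.013, 0.001, -0.002] [0.017, -0.175, -0.003]
   [0.019, 0.001, 0.004] [0.017, -0.175, -0.003]
   [0.025, 0.002, 0.01] [0.017, -0.175, -0.003]
   [0.022, 0.002, 0.021] [0.018, -0.185, -0.003]
   [0.021, 0.002, 0.034] [0.02, -0.205, -0.003]
   [0.018, 0.001, 0.046] [0.023, -0.235, -0.003]
   [0.016, 0.001, 0.063] [0.025, -0.265, -0.003]
```

First the push to the slope and the pitch-up, then I check.

Emit:
{"name": "carry_out", "arguments": {"motion": [{"dx": 0.003, "dy": 0, "dz": 0, "ax": 0, "ay": 0, "az": 0, "hand": -1}, {"dx": 0.006, "dy": 0, "dz": 0, "ax": 0, "ay": 0, "az": -0.003, "hand": -1}, {"dx": 0.009, "dy": 0, "dz": 0, "ax": 0, "ay": 0, "az": -0.003, "hand": -1}, {"dx": 0.011, "dy": 0.001, "dz": 0, "ax": 0, "ay": 0, "az": -0.003, "hand": -1}, {"dx": 0.01, "dy": 0, "dz": -0.001, "ax": 0.004, "ay": -0.036, "az": -0.003, "hand": -1}, {"dx": 0.009, "dy": 0, "dz": -0.003, "ax": 0.007, "ay": -0.066, "az": -0.003, "hand": -1}, {"dx": 0.009, "dy": 0, "dz": -0.004, "ax": 0.01, "ay": -0.096, "az": -0.003, "hand": -1}, {"dx": 0.009, "dy": 0, "dz": -0.006, "ax": 0.012, "ay": -0.126, "az": -0.003, "hand": -1}, {"dx": 0.008, "dy": 0, "dz": -0.007, "ax": 0.015, "ay": -0.155, "az": -0.003, "hand": -1}, {"dx": 0.008, "dy": 0, "dz": -0.008, "ax": 0.017, "ay": -0.175, "az": -0.003, "hand": -1}, {"dx": 0.008, "dy": 0, "dz": -0.008, "ax": 0.017, "ay": -0.175, "az": -0.003, "hand": -1}]}}

```text
time_s: 11.15
eef_pos: [0.5638, -0.028, 0.0981]
tcp_rot: [-3.037, -0.133, -0.668]
force: [0.2, 0.3, -1.5]
width: 0.199
grip_force: 58.8
```

```bash
python3 st.py; python3 balls.py 2
```

```text
t 11.15 inT [0.0525 0.0003 0.0097] e [0.091 0.141 0.006] F [ 0.2  0.3 -1.5] j [-0.29  0.36  0.35  2.24 -0.95  0.21 -0.57] qd 2.18 w 0.199
ball? [ 0.027 -0.029  0.013] r 15.4 exp 16.1 (np.float32(297.75), np.float32(77.25)) inT [ 0.077 -0.028  0.025]
ball? [-0.001  0.008  0.013] r 16.0 exp 16.1 (np.float32(243.25), np.float32(119.25)) inT [0.049 0.009 0.022]
ball? [ 0.019 -0.008  0.013] r 17.7 exp 16.1 (np.float32(266.75), np.float32(88.75)) inT [ 0.069 -0.007  0.024]
ball? [-0.015 -0.014  0.013] r 16.0 exp 16.1 (np.float32(275.75), np.float32(138.75)) inT [ 0.035 -0.013  0.02 ]
ball? [0.027 0.026 0.013] r 14.2 exp 16.1 (np.float32(216.75), np.float32(77.75)) inT [0.077 0.027 0.026]
```

Emit:
{"name": "carry_out", "arguments": {"motion": [{"dx": 0.0, "dy": 0, "dz": 0.003, "ax": 0, "ay": 0, "az": 0, "hand": -1}, {"dx": 0.003, "dy": 0, "dz": 0.008, "ax": 0, "ay": 0, "az": 0, "hand": -1}, {"dx": 0.006, "dy": 0, "dz": 0.014, "ax": 0, "ay": 0, "az": 0, "hand": -1}, {"dx": 0.008, "dy": 0.001, "dz": 0.021, "ax": 0, "ay": 0, "az": 0, "hand": -1}, {"dx": 0.008, "dy": 0.001, "dz": 0.029, "ax": 0.001, "ay": -0.01, "az": 0, "hand": -1}, {"dx": 0.007, "dy": 0.001, "dz": 0.037, "ax": 0.003, "ay": -0.03, "az": 0, "hand": -1}, {"dx": 0.006, "dy": 0.001, "dz": 0.045, "ax": 0.005, "ay": -0.05, "az": 0, "hand": -1}, {"dx": 0.005, "dy": 0.001, "dz": 0.054, "ax": 0.007, "ay": -0.07, "az": 0, "hand": -1}, {"dx": 0.004, "dy": 0.001, "dz": 0.063, "ax": 0.009, "ay": -0.09, "az": 0, "hand": -1}, {"dx": 0.004, "dy": 0.001, "dz": 0.073, "ax": 0.009, "ay": -0.09, "az": 0, "hand": -1}, {"dx": 0.004, "dy": 0.001, "dz": 0.083, "ax": 0.009, "ay": -0.09, "az": 0, "hand": -1}, {"dx": 0.004, "dy": 0.001, "dz": 0.093, "ax": 0.009, "ay": -0.09, "az": 0, "hand": -1}, {"dx": 0.004, "dy": 0.001, "dz": 0.093, "ax": 0.009, "ay": -0.09, "az": 0, "hand": -1}]}}

```text
time_s: 12.28
eef_pos: [0.5686, -0.0263, 0.1929]
tcp_rot: [-2.997, -0.133, -0.808]
force: [-0.3, 0.1, -0.8]
width: 0.202
grip_force: 58.7
```

```bash
python3 st.py; python3 balls.py 3
```

```text
t 12.28 inT [0.0653 0.0017 0.1137] e [0.092 0.235 0.007] F [-0.3  0.1 -0.8] j [-0.56  0.19  0.64  2.22 -0.7   0.3  -0.82] qd 0.08 w 0.202
ball? [-0.025  0.007  0.013] r 14.3 exp 16.1 (np.float32(245.75), np.float32(154.75)) inT [0.037 0.009 0.119]
ball? [-0.027 -0.017  0.013] r 16.0 exp 16.1 (np.float32(281.25), np.float32(156.75)) inT [ 0.036 -0.015  0.119]
ball? [-0.008 -0.005  0.013] r 16.6 exp 16.1 (np.float32(262.25), np.float32(129.75)) inT [ 0.054 -0.002  0.123]
ball? [-0.01   0.023  0.013] r 14.2 exp 16.1 (np.float32(221.75), np.float32(132.75)) inT [0.052 0.025 0.123]
```

```bash
python3 - <<'E'
from plan import *
ct,cs=cal("top"),cal("side")
pt=np.array((266,310))*.64;ps=np.array((356,409))*.64
X,e=tri((ct,pt),(cs,ps));print("jar rim",X.round(4),e, "z95 top",atz(ct,pt,.095).round(4),"side",atz(cs,ps,.095).round(4))
J=(atz(ct,pt,.095)+atz(cs,ps,.095))/2;np.save("jar.npy",J)
yaw=.45;d=np.array([np.cos(yaw),np.sin(yaw),0])
o,e=now();tgt=J-d*.06;tgt[2]=.14
print(o,tgt)
rows([(o+(tgt-o)*k,.235,e[0]+(yaw-e[0])*k) for k in (.25,.5,.75,1)])
E
```

```text
jar rim [0.5622 0.3143 0.0862] [np.float64(1.2611641441236803), np.float64(1.7707386789722392)] z95 top [0.5567 0.3116 0.095 ] side [0.5643 0.3225 0.095 ]
[ 0.67008132 -0.01672012  0.112483  ] [0.50648418 0.29093076 0.14      ]
   [-0.04, 0.069, 0.007] [-0.007, -0.003, 0.088]
   [-0.079, 0.137, 0.014] [-0.006, -0.003, 0.177]
   [-0.117, 0.205, 0.02] [-0.006, -0.004, 0.266]
   [-0.154, 0.273, 0.027] [-0.006, -0.004, 0.355]
```

Emit:
{"name": "carry_out", "arguments": {"motion": [{"dx": -0.002, "dy": 0.003, "dz": 0.002, "ax": 0, "ay": 0, "az": 0.004, "hand": -1}, {"dx": -0.006, "dy": 0.011, "dz": 0.006, "ax": 0, "ay": 0, "az": 0.014, "hand": -1}, {"dx": -0.014, "dy": 0.025, "dz": 0.011, "ax": 0, "ay": 0, "az": 0.032, "hand": -1}, {"dx": -0.025, "dy": 0.044, "dz": 0.016, "ax": 0, "ay": 0, "az": 0.057, "hand": -1}, {"dx": -0.037, "dy": 0.066, "dz": 0.021, "ax": 0, "ay": 0, "az": 0.085, "hand": -1}, {"dx": -0.05, "dy": 0.088, "dz": 0.024, "ax": 0, "ay": 0, "az": 0.114, "hand": -1}, {"dx": -0.062, "dy": 0.11, "dz": 0.026, "ax": 0, "ay": 0, "az": 0.142, "hand": -1}, {"dx": -0.075, "dy": 0.132, "dz": 0.027, "ax": 0, "ay": 0, "az": 0.17, "hand": -1}, {"dx": -0.087, "dy": 0.154, "dz": 0.027, "ax": 0, "ay": 0, "az": 0.199, "hand": -1}, {"dx": -0.1, "dy": 0.176, "dz": 0.027, "ax": 0, "ay": 0, "az": 0.227, "hand": -1}, {"dx": -0.112, "dy": 0.197, "dz": 0.027, "ax": 0, "ay": 0, "az": 0.256, "hand": -1}, {"dx": -0.124, "dy": 0.219, "dz": 0.027, "ax": 0, "ay": 0, "az": 0.284, "hand": -1}, {"dx": -0.135, "dy": 0.239, "dz": 0.027, "ax": 0, "ay": 0, "az": 0.31, "hand": -1}, {"dx": -0.144, "dy": 0.255, "dz": 0.027, "ax": 0, "ay": 0, "az": 0.332, "hand": -1}, {"dx": -0.15, "dy": 0.266, "dz": 0.027, "ax": 0, "ay": 0, "az": 0.346, "hand": -1}, {"dx": -0.153, "dy": 0.271, "dz": 0.027, "ax": 0, "ay": 0, "az": 0.353, "hand": -1}, {"dx": -0.154, "dy": 0.273, "dz": 0.027, "ax": 0, "ay": 0, "az": 0.355, "hand": -1}, {"dx": -0.154, "dy": 0.273, "dz": 0.027, "ax": 0, "ay": 0, "az": 0.355, "hand": -1}]}}

```text
time_s: 13.83
eef_pos: [0.4135, 0.2467, 0.2171]
tcp_rot: [-2.849, -0.644, -0.756]
force: [0.3, -0.2, -1.0]
width: 0.201
grip_force: 58.8
```

```bash
python3 st.py; python3 balls.py 4; python3 - <<'E'
from plan import *
im,c=grab("wrist");J=np.load("jar.npy");o,e=now();print(o,e)
g=cv2.GaussianBlur(cv2.cvtColor(im,cv2.COLOR_RGB2GRAY),(0,0),.7)
for a in (-90,-60,-30,0,30,60,90):
    A=np.radians(a)+.45;r=np.arange(.038,.068,.002)
    P=np.array([proj(c,J+[k*np.cos(A),k*np.sin(A),0]) for k in r],np.float32)
    print(a,P[5].round(),cv2.remap(g,P[None,:,0],P[None,:,1],cv2.INTER_LINEAR)[0].tolist())
cv2.imwrite("pics/J.png",im[:,:,::-1])
E
```

```text
t 13.83 inT [-0.0707  0.3234  0.1374] e [0.448 0.229 0.006] F [ 0.3 -0.2 -1. ] j [-1.2  -0.05  0.5   2.36  0.42  0.34 -2.18] qd 0.02 w 0.201
ball? [-0.028 -0.016  0.013] r 17.7 exp 16.2 (np.float32(281.75), np.float32(156.75)) inT [-0.093  0.297  0.144]
ball? [-0.025  0.008  0.013] r 13.8 exp 16.2 (np.float32(246.25), np.float32(153.25)) inT [-0.099  0.32   0.144]
ball? [-0.013  0.024  0.013] r 16.0 exp 16.2 (np.float32(222.25), np.float32(135.75)) inT [-0.094  0.34   0.147]
[0.5063925  0.28973853 0.13758291] [0.44626309 0.22929787 0.00626614]
-90 [310.  76.] [136, 136, 131, 105, 156, 163, 159, 153, 161, 158, 158, 160, 162, 162, 163, 163]
-60 [302.  52.] [57, 56, 58, 57, 58, 103, 158, 162, 162, 159, 160, 160, 160, 161, 161, 157]
-30 [282.  35.] [65, 65, 63, 64, 63, 63, 65, 107, 157, 162, 160, 160, 161, 159, 157, 158]
0 [255.  29.] [70, 70, 70, 70, 70, 70, 70, 69, 76, 120, 157, 160, 161, 160, 160, 160]
30 [229.  35.] [72, 71, 71, 71, 71, 71, 71, 70, 70, 79, 130, 158, 158, 160, 160, 160]
60 [209.  53.] [69, 68, 68, 68, 67, 67, 66, 66, 66, 77, 136, 161, 162, 162, 162, 162]
90 [201.  77.] [140, 138, 137, 124, 73, 64, 62, 61, 88, 155, 163, 160, 162, 164, 162, 162]
```

```bash
python3 - <<'E'
from plan import *
J=np.array([.563,.3225,0]);np.save("jar.npy",J);yaw=.447;d=np.array([np.cos(yaw),np.sin(yaw),0])
def L(p,z=.11,f=-.015):
    lip=J+f*d+[0,0,z];return (lip-.04*(np.cos(p)*d+np.array([0,0,np.sin(p)])),p,yaw)
rows([L(p) for p in (.2,.15,.1,.05,0,-.05,-.1,-.15,-.2,-.25,-.3,-.35,-.4,-.45)])
E
```

```text
[0.01, 0.011, -0.033] [-0.018, 0.024, -0.001]
   [0.013, 0.013, -0.026] [-0.04, 0.069, -0.0]
   [0.017, 0.014, -0.019] [-0.061, 0.114, -0.0]
   [0.021, 0.016, -0.013] [-0.083, 0.159, -0.0]
   [0.026, 0.018, -0.006] [-0.105, 0.204, 0.0]
   [0.03, 0.021, -0.001] [-0.126, 0.249, 0.0]
   [0.035, 0.023, 0.005] [-0.148, 0.294, 0.0]
   [0.04, 0.026, 0.011] [-0.17, 0.339, 0.0]
   [0.046, 0.028, 0.016] [-0.191, 0.384, 0.001]
   [0.051, 0.031, 0.02] [-0.213, 0.43, 0.001]
   [0.057, 0.034, 0.025] [-0.234, 0.475, 0.001]
   [0.063, 0.037, 0.029] [-0.256, 0.52, 0.001]
   [0.07, 0.04, 0.033] [-0.278, 0.565, 0.001]
   [0.076, 0.043, 0.036] [-0.299, 0.61, 0.001]
```

Emit:
{"name": "carry_out", "arguments": {"motion": [{"dx": 0.004, "dy": 0.004, "dz": -0.003, "ax": -0.018, "ay": 0.024, "az": 0, "hand": -1}, {"dx": 0.009, "dy": 0.009, "dz": -0.008, "ax": -0.04, "ay": 0.069, "az": 0, "hand": -1}, {"dx": 0.014, "dy": 0.014, "dz": -0.013, "ax": -0.061, "ay": 0.114, "az": 0, "hand": -1}, {"dx": 0.02, "dy": 0.016, "dz": -0.013, "ax": -0.083, "ay": 0.159, "az": 0, "hand": -1}, {"dx": 0.024, "dy": 0.017, "dz": -0.009, "ax": -0.094, "ay": 0.182, "az": 0, "hand": -1}, {"dx": 0.026, "dy": 0.018, "dz": -0.006, "ax": -0.105, "ay": 0.204, "az": 0, "hand": -1}, {"dx": 0.028, "dy": 0.02, "dz": -0.003, "ax": -0.115, "ay": 0.227, "az": 0, "hand": -1}, {"dx": 0.03, "dy": 0.021, "dz": -0.001, "ax": -0.126, "ay": 0.249, "az": 0, "hand": -1}, {"dx": 0.033, "dy": 0.022, "dz": 0.002, "ax": -0.137, "ay": 0.272, "az": 0, "hand": -1}, {"dx": 0.035, "dy": 0.023, "dz": 0.005, "ax": -0.148, "ay": 0.294, "az": 0, "hand": -1}, {"dx": 0.037, "dy": 0.025, "dz": 0.008, "ax": -0.159, "ay": 0.317, "az": 0, "hand": -1}, {"dx": 0.04, "dy": 0.026, "dz": 0.011, "ax": -0.17, "ay": 0.339, "az": 0, "hand": -1}, {"dx": 0.046, "dy": 0.028, "dz": 0.016, "ax": -0.191, "ay": 0.384, "az": 0, "hand": -1}, {"dx": 0.051, "dy": 0.031, "dz": 0.02, "ax": -0.213, "ay": 0.43, "az": 0, "hand": -1}, {"dx": 0.057, "dy": 0.034, "dz": 0.025, "ax": -0.234, "ay": 0.475, "az": 0, "hand": -1}, {"dx": 0.063, "dy": 0.037, "dz": 0.029, "ax": -0.256, "ay": 0.52, "az": 0, "hand": -1}, {"dx": 0.07, "dy": 0.04, "dz": 0.033, "ax": -0.278, "ay": 0.565, "az": 0, "hand": -1}, {"dx": 0.076, "dy": 0.043, "dz": 0.036, "ax": -0.299, "ay": 0.61, "az": 0, "hand": -1}, {"dx": 0.076, "dy": 0.043, "dz": 0.036, "ax": -0.299, "ay": 0.61, "az": 0, "hand": -1}, {"dx": 0.076, "dy": 0.043, "dz": 0.036, "ax": -0.299, "ay": 0.61, "az": 0, "hand": -1}]}}

```text
time_s: 15.6
eef_pos: [0.4909, 0.2896, 0.2531]
tcp_rot: [3.026, 0.678, -0.237]
force: [-0.1, -0.4, -1.1]
width: 0.206
grip_force: 58.8
```

```bash
python3 st.py; python3 - <<'E'
from plan import *
o,e=now();print(o,e);J=np.load("jar.npy");yaw=.447;d=np.array([np.cos(yaw),np.sin(yaw),0])
for p,z,b in ((-.45,.15,0),(-.2,.17,.05),(0,.18,.1)):
    l=J-(.03+b)*d;rows([(l-.04*d*np.cos(p)+[0,0,z],p,yaw)])
im,c=grab("side");cv2.imwrite("pics/sideP.png",im[:,:,::-1])
w,c=grab("wrist");cv2.imwrite("pics/wristP.png",w[:,:,::-1])
E
```

```text
t 15.6 inT [-0.0575  0.333   0.1269] e [ 0.445 -0.448 -0.   ] F [-0.1 -0.4 -1.1] j [-0.99  0.39  0.54  1.7  -0.22  1.27 -1.52] qd 0.04 w 0.206
[0.51808588 0.30124925 0.126943  ] [ 4.45388243e-01 -4.48433931e-01 -2.63619351e-04]
   [-0.014, -0.007, 0.023] [-0.0, 0.002, 0.001]
   [-0.09, -0.043, 0.032] [0.107, -0.224, 0.002]
   [-0.155, -0.075, 0.028] [0.194, -0.404, 0.002]
```

Emit:
{"name": "carry_out", "arguments": {"motion": [{"dx": -0.007, "dy": -0.003, "dz": 0.012, "ax": 0, "ay": 0, "az": 0, "hand": -1}, {"dx": -0.014, "dy": -0.007, "dz": 0.023, "ax": 0, "ay": 0, "az": 0, "hand": -1}, {"dx": -0.035, "dy": -0.017, "dz": 0.03, "ax": 0.03, "ay": -0.06, "az": 0, "hand": -1}, {"dx": -0.06, "dy": -0.029, "dz": 0.035, "ax": 0.06, "ay": -0.13, "az": 0, "hand": -1}, {"dx": -0.09, "dy": -0.043, "dz": 0.04, "ax": 0.107, "ay": -0.224, "az": 0, "hand": -1}, {"dx": -0.12, "dy": -0.058, "dz": 0.045, "ax": 0.14, "ay": -0.3, "az": 0, "hand": -1}, {"dx": -0.155, "dy": -0.075, "dz": 0.05, "ax": 0.194, "ay": -0.404, "az": 0, "hand": -1}, {"dx": -0.155, "dy": -0.075, "dz": 0.05, "ax": 0.194, "ay": -0.404, "az": 0, "hand": -1}, {"dx": -0.155, "dy": -0.075, "dz": 0.05, "ax": 0.194, "ay": -0.404, "az": 0, "hand": -1}]}}

```text
time_s: 16.45
eef_pos: [0.3301, 0.2113, 0.3043]
tcp_rot: [-2.958, -0.671, -0.434]
force: [-0.0, 0.7, 0.3]
width: 0.199
grip_force: 58.8
```

```bash
python3 st.py; python3 - <<'E'
from plan import *
w,c=grab("wrist");t,ct=grab("top");s,cs=grab("side");J=np.load("jar.npy")
for n,cc in (("wrist",c),("top",ct),("side",cs)):print(n,proj(cc,J+[0,0,.095]),proj(cc,J+[0,0,.01]),proj(cc,fr(*T,(0,0,0))))
b=lambda i,x,y,W,H,f:cv2.resize(i[y:y+H,x:x+W,::-1],None,fx=f,fy=f,interpolation=cv2.INTER_CUBIC)
out=np.zeros((600,800,3),np.uint8)
out[:300,:400]=cv2.resize(w[:,:,::-1],(400,300),interpolation=cv2.INTER_AREA)
out[300:,:400]=b(t,145,140,133,100,3.01)[:300,:400]
out[:300,400:]=b(s,190,180,100,75,4)
out[300:,400:]=b(s,190,240,100,75,4)
cv2.imwrite("pics/K.png",np.clip(out*1.0,0,255).astype(np.uint8))
np.save("k.npy",w)
E
```

```text
t 16.45 inT [-0.1765  0.2891  0.2036] e [0.451 0.002 0.009] F [-0.   0.7  0.3] j [-1.22 -0.28  0.39  2.23  0.26  0.9  -2.09] qd 0.17 w 0.199
wrist [257.80774006 -29.52138501] [257.94771198  12.70807271] [514.57630785 101.11380277]
top [167.25279786 196.72773642] [171.95025388 199.05946022] [261.54150035 187.01514319]
side [228.34168302 261.82959342] [229.9811307  283.83510916] [242.85243137 207.28807681]
```

View pics/K.png

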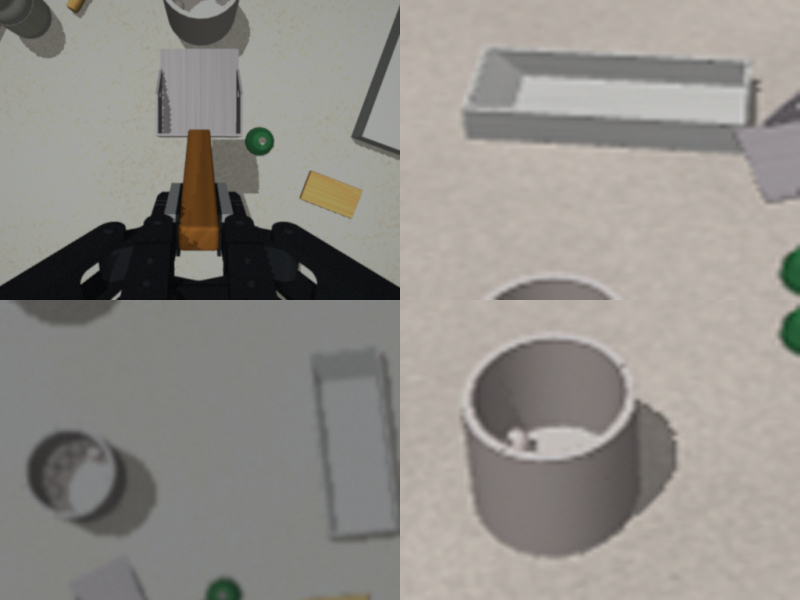

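```bash
python3 - <<'E'
from plan import *
o=np.array([.6853,-.3345,.0233]);ex=np.array([np.cos(-.085),np.sin(-.085),0]);u=np.array([0,0,1])
a,e=now();b=o-.16*ex+.075*u;print(a,b)
rows([(a+(b-a)*k+[.05*np.sin(np.pi*k),0,0],0,e[0]+(-.083-e[0])*k) for k in (.1,.25,.5,.75,.9,1)])
E
```

```text
[0.40952135 0.24985359 0.2043058 ] [ 0.52587765 -0.32091637  0.0983    ]
   [0.025, -0.053, -0.011] [-0.003, -0.0, -0.053]
   [0.061, -0.132, -0.026] [-0.003, -0.0, -0.132]
   [0.102, -0.265, -0.053] [-0.003, 0.0, -0.265]
   [0.115, -0.397, -0.079] [-0.003, 0.0, -0.397]
   [0.113, -0.476, -0.095] [-0.003, 0.001, -0.477]
   [0.109, -0.528, -0.106] [-0.003, 0.001, -0.53]
```

Emit:
{"name": "carry_out", "arguments": {"motion": [{"dx": 0.025, "dy": -0.026, "dz": -0.008, "ax": 0, "ay": 0, "az": -0.03, "hand": -1}, {"dx": 0.04, "dy": -0.053, "dz": -0.011, "ax": 0, "ay": 0, "az": -0.053, "hand": -1}, {"dx": 0.055, "dy": -0.09, "dz": -0.015, "ax": 0, "ay": 0, "az": -0.09, "hand": -1}, {"dx": 0.07, "dy": -0.125, "dz": -0.02, "ax": 0, "ay": 0, "az": -0.132, "hand": -1}, {"dx": 0.085, "dy": -0.16, "dz": -0.03, "ax": 0, "ay": 0, "az": -0.17, "hand": -1}, {"dx": 0.095, "dy": -0.195, "dz": -0.038, "ax": 0, "ay": 0, "az": -0.2, "hand": -1}, {"dx": 0.102, "dy": -0.23, "dz": -0.045, "ax": 0, "ay": 0, "az": -0.235, "hand": -1}, {"dx": 0.107, "dy": -0.265, "dz": -0.053, "ax": 0, "ay": 0, "az": -0.265, "hand": -1}, {"dx": 0.11, "dy": -0.3, "dz": -0.06, "ax": 0, "ay": 0, "az": -0.3, "hand": -1}, {"dx": 0.113, "dy": -0.335, "dz": -0.067, "ax": 0, "ay": 0, "az": -0.335, "hand": -1}, {"dx": 0.115, "dy": -0.37, "dz": -0.073, "ax": 0, "ay": 0, "az": -0.37, "hand": -1}, {"dx": 0.115, "dy": -0.4, "dz": -0.079, "ax": 0, "ay": 0, "az": -0.4, "hand": -1}, {"dx": 0.115, "dy": -0.43, "dz": -0.086, "ax": 0, "ay": 0, "az": -0.43, "hand": -1}, {"dx": 0.113, "dy": -0.465, "dz": -0.093, "ax": 0, "ay": 0, "az": -0.465, "hand": -1}, {"dx": 0.111, "dy": -0.5, "dz": -0.1, "ax": 0, "ay": 0, "az": -0.5, "hand": -1}, {"dx": 0.109, "dy": -0.52, "dz": -0.104, "ax": 0, "ay": 0, "az": -0.52, "hand": -1}, {"dx": 0.109, "dy": -0.528, "dz": -0.106, "ax": -0.003, "ay": 0.001, "az": -0.53, "hand": -1}, {"dx": 0.109, "dy": -0.528, "dz": -0.106, "ax": -0.003, "ay": 0.001, "az": -0.53, "hand": -1}, {"dx": 0.109, "dy": -0.528, "dz": -0.106, "ax": -0.003, "ay": 0.001, "az": -0.53, "hand": -1}]}}

```text
time_s: 18.18
eef_pos: [0.4436, -0.3169, 0.1966]
tcp_rot: [3.091, -0.139, 0.443]
force: [-0.3, -0.2, -1.0]
width: 0.202
grip_force: 60.3
```

```bash
python3 st.py; cat > ret.py <<'E'
from plan import *
o=np.array([.6853,-.3345,.0233]);ex=np.array([np.cos(-.085),np.sin(-.085),0]);u=np.array([0,0,1]);t=np.radians(15)
print(now())
rows([(o-.14*ex+.045*u,0,-.083),(o-.11*ex+.032*u,t*.2,-.083),(o-.08*ex+.028*u,t*.5,-.083),(o-.05*ex+.026*u,t*.8,-.083),(o-.02*ex+.022*u,t,-.083),(o+.012*u,t,-.083),(o+.002*u,t,-.083)])
E
python3 ret.py
```

```text
t 18.18 inT [-0.1095 -0.2919  0.0951] e [-0.087 -0.007 -0.007] F [-0.3 -0.2 -1. ] j [-0.25  0.34  1.08  2.1  -0.71  0.77 -0.4 ] qd 0.08 w 0.202
(array([ 0.52366002, -0.32578136,  0.09514076]), array([-0.08734407, -0.00749542, -0.007011  ]))
   [0.021, 0.002, -0.027] [0.006, -0.008, 0.004]
   [0.046, 0.0, -0.045] [0.002, -0.06, 0.005]
   [0.069, -0.002, -0.056] [-0.005, -0.138, 0.005]
   [0.092, -0.004, -0.066] [-0.011, -0.217, 0.005]
   [0.118, -0.006, -0.075] [-0.016, -0.269, 0.005]
   [0.138, -0.008, -0.085] [-0.016, -0.269, 0.005]
   [0.138, -0.008, -0.095] [-0.016, -0.269, 0.005]
```

Emit:
{"name": "carry_out", "arguments": {"motion": [{"dx": 0.005, "dy": 0.001, "dz": -0.01, "ax": 0.006, "ay": -0.008, "az": 0.004, "hand": -1}, {"dx": 0.01, "dy": 0.002, "dz": -0.018, "ax": 0.006, "ay": -0.03, "az": 0.004, "hand": -1}, {"dx": 0.021, "dy": 0.002, "dz": -0.02, "ax": 0.004, "ay": -0.06, "az": 0.004, "hand": -1}, {"dx": 0.033, "dy": 0.001, "dz": -0.03, "ax": 0.002, "ay": -0.06, "az": 0.005, "hand": -1}, {"dx": 0.046, "dy": 0, "dz": -0.04, "ax": 0.002, "ay": -0.08, "az": 0.005, "hand": -1}, {"dx": 0.046, "dy": 0, "dz": -0.04, "ax": 0.002, "ay": -0.1, "az": 0.005, "hand": -1}, {"dx": 0.046, "dy": 0, "dz": -0.04, "ax": 0.002, "ay": -0.1, "az": 0.005, "hand": -1}]}}

```text
time_s: 18.77
eef_pos: [0.4909, -0.3115, 0.1563]
tcp_rot: [3.078, -0.121, 0.604]
force: [-0.7, -0.3, -0.8]
width: 0.204
grip_force: 60.2
```

```bash
python3 st.py; python3 ret.py
```

```text
t 18.77 inT [-0.0517 -0.29    0.0636] e [-0.074  0.094  0.008] F [-0.7 -0.3 -0.8] j [-0.11  0.41  0.88  2.11 -0.97  0.67 -0.2 ] qd 0.04 w 0.204
(array([ 0.58109842, -0.31852687,  0.06357342]), array([-0.07443055,  0.09425395,  0.00803593]))
   [-0.026, -0.003, 0.013] [-0.001, 0.095, -0.009]
   [-0.001, -0.005, -0.005] [-0.005, 0.042, -0.009]
   [0.021, -0.007, -0.016] [-0.011, -0.036, -0.009]
   [0.044, -0.009, -0.025] [-0.017, -0.114, -0.01]
   [0.07, -0.012, -0.035] [-0.021, -0.166, -0.01]
   [0.09, -0.013, -0.045] [-0.021, -0.166, -0.01]
   [0.09, -0.013, -0.055] [-0.021, -0.166, -0.01]
```

Emit:
{"name": "carry_out", "arguments": {"motion": [{"dx": 0.007, "dy": -0.005, "dz": -0.008, "ax": -0.005, "ay": 0, "az": -0.009, "hand": -1}, {"dx": 0.014, "dy": -0.007, "dz": -0.012, "ax": -0.008, "ay": -0.02, "az": -0.009, "hand": -1}, {"dx": 0.021, "dy": -0.007, "dz": -0.016, "ax": -0.011, "ay": -0.036, "az": -0.009, "hand": -1}, {"dx": 0.028, "dy": -0.008, "dz": -0.019, "ax": -0.013, "ay": -0.06, "az": -0.009, "hand": -1}, {"dx": 0.036, "dy": -0.008, "dz": -0.022, "ax": -0.015, "ay": -0.09, "az": -0.01, "hand": -1}, {"dx": 0.044, "dy": -0.009, "dz": -0.025, "ax": -0.017, "ay": -0.114, "az": -0.01, "hand": -1}, {"dx": 0.044, "dy": -0.009, "dz": -0.025, "ax": -0.017, "ay": -0.114, "az": -0.01, "hand": -1}, {"dx": 0.044, "dy": -0.009, "dz": -0.025, "ax": -0.017, "ay": -0.114, "az": -0.01, "hand": -1}]}}

```text
time_s: 19.43
eef_pos: [0.5337, -0.3225, 0.1323]
tcp_rot: [3.024, -0.138, 0.778]
force: [0.2, -0.5, -0.6]
width: 0.207
grip_force: 60.2
```

```bash
python3 st.py; python3 ret.py
```

```text
t 19.43 inT [-3.000e-04 -3.085e-01  5.070e-02] e [-0.088  0.211  0.001] F [ 0.2 -0.5 -0.6] j [ 0.35  0.39  0.3   2.09 -1.03  0.41 -0.15] qd 0.09 w 0.207
(array([ 0.63389646, -0.33226574,  0.05073722]), array([-0.08754598,  0.21090348,  0.0012974 ]))
   [-0.069, 0.008, 0.037] [0.017, 0.21, 0.004]
   [-0.044, 0.006, 0.019] [0.012, 0.158, 0.004]
   [-0.022, 0.004, 0.008] [0.006, 0.08, 0.004]
   [0.002, 0.002, -0.001] [-0.001, 0.002, 0.004]
   [0.027, -0.001, -0.011] [-0.006, -0.051, 0.004]
   [0.047, -0.002, -0.021] [-0.006, -0.051, 0.004]
   [0.047, -0.002, -0.031] [-0.006, -0.051, 0.004]
```

Tracks well and the elbow is swinging back. Continue to just above the rest.

Emit:
{"name": "carry_out", "arguments": {"motion": [{"dx": 0.009, "dy": 0.001, "dz": -0.004, "ax": -0.002, "ay": -0.02, "az": 0.004, "hand": -1}, {"dx": 0.018, "dy": 0, "dz": -0.008, "ax": -0.004, "ay": -0.04, "az": 0.004, "hand": -1}, {"dx": 0.027, "dy": -0.001, "dz": -0.011, "ax": -0.006, "ay": -0.051, "az": 0.004, "hand": -1}, {"dx": 0.034, "dy": -0.001, "dz": -0.014, "ax": -0.006, "ay": -0.051, "az": 0.004, "hand": -1}, {"dx": 0.041, "dy": -0.002, "dz": -0.017, "ax": -0.006, "ay": -0.051, "az": 0.004, "hand": -1}, {"dx": 0.047, "dy": -0.002, "dz": -0.021, "ax": -0.006, "ay": -0.051, "az": 0.004, "hand": -1}, {"dx": 0.047, "dy": -0.002, "dz": -0.024, "ax": -0.006, "ay": -0.051, "az": 0.004, "hand": -1}, {"dx": 0.047, "dy": -0.002, "dz": -0.024, "ax": -0.006, "ay": -0.051, "az": 0.004, "hand": -1}]}}

```text
time_s: 20.1
eef_pos: [0.581, -0.3231, 0.1075]
tcp_rot: [3.001, -0.127, 0.853]
force: [0.2, -1.2, -0.7]
width: 0.202
grip_force: 60.3
```

```bash
python3 st.py; python3 ret.py|tail -1
```

```text
t 20.1 inT [ 0.0507 -0.3138  0.0311] e [-0.081  0.261 -0.001] F [ 0.2 -1.2 -0.7] j [ 0.58  0.46 -0.03  2.04 -1.03  0.27 -0.14] qd 0.02 w 0.202
   [0.0, -0.002, -0.006] [0.001, -0.001, -0.002]
```

Emit:
{"name": "carry_out", "arguments": {"motion": [{"dx": 0, "dy": -0.001, "dz": -0.003, "ax": 0, "ay": 0, "az": 0, "hand": -1}, {"dx": 0, "dy": -0.001, "dz": -0.006, "ax": 0, "ay": 0, "az": 0, "hand": -1}, {"dx": 0, "dy": -0.001, "dz": -0.008, "ax": 0, "ay": 0, "az": 0, "hand": -1}, {"dx": 0, "dy": -0.001, "dz": -0.0085, "ax": 0, "ay": 0, "az": 0, "hand": -1}, {"dx": 0, "dy": -0.001, "dz": -0.0085, "ax": 0, "ay": 0, "az": 0, "hand": -1}]}}

```text
time_s: 20.52
eef_pos: [0.5804, -0.3252, 0.0998]
tcp_rot: [3.0, -0.13, 0.855]
force: [0.6, 0.0, -1.4]
width: 0.204
grip_force: 60.3
```

```bash
python3 st.py; python3 ret.py|tail -1
```

```text
t 20.52 inT [ 0.05   -0.316   0.0236] e [-0.083  0.263 -0.001] F [ 0.6  0.  -1.4] j [ 0.62  0.48 -0.08  2.04 -1.04  0.24 -0.13] qd 0.01 w 0.204
   [0.001, 0.001, 0.002] [0.001, 0.001, 0.001]
```

Emit:
{"name": "carry_out", "arguments": {"motion": [{"dx": 0, "dy": 0, "dz": -0.001, "ax": 0, "ay": 0, "az": 0, "hand": -1}, {"dx": 0, "dy": 0, "dz": -0.002, "ax": 0, "ay": 0, "az": 0, "hand": -1}, {"dx": 0, "dy": 0, "dz": -0.002, "ax": 0, "ay": 0, "az": 0, "hand": -1}]}}

```text
time_s: 20.77
eef_pos: [0.5807, -0.3253, 0.099]
tcp_rot: [2.999, -0.129, 0.857]
force: [-4.0, 1.3, 5.4]
width: 0.202
grip_force: 61.3
```

```bash
python3 st.py
```

```text
t 20.77 inT [ 0.0504 -0.3161  0.0229] e [-0.083  0.264 -0.001] F [-4.   1.3  5.4] j [ 0.63  0.48 -0.1   2.04 -1.04  0.23 -0.13] qd 0.0 w 0.202
```

Emit:
{"name": "carry_out", "arguments": {"motion": [{"dx": 0, "dy": 0, "dz": 0.0008, "ax": 0, "ay": 0, "az": 0, "hand": -1}, {"dx": 0, "dy": 0, "dz": 0.0008, "ax": 0, "ay": 0, "az": 0, "hand": -0.5}, {"dx": 0, "dy": 0, "dz": 0.0008, "ax": 0, "ay": 0, "az": 0, "hand": -0.3}, {"dx": 0, "dy": 0, "dz": 0.0008, "ax": 0, "ay": 0, "az": 0, "hand": 0}, {"dx": 0, "dy": 0, "dz": 0.0008, "ax": 0, "ay": 0, "az": 0, "hand": 0.5}, {"dx": 0, "dy": 0, "dz": 0.0008, "ax": 0, "ay": 0, "az": 0, "hand": 0.5}, {"dx": 0, "dy": 0, "dz": 0.0008, "ax": 0, "ay": 0, "az": 0, "hand": 0.5}, {"dx": 0, "dy": 0, "dz": 0.0008, "ax": 0, "ay": 0, "az": 0, "hand": 0.5}]}}

```text
time_s: 21.43
eef_pos: [0.5808, -0.325, 0.0988]
tcp_rot: [3.0, -0.129, 0.856]
force: [-0.3, -1.0, -0.0]
width: 0.748
grip_force: 0.0
```

```bash
cat > chk.py <<'E'
from plan import *
# predicted scoop points (if placed as at the start) vs picture: correlate with the pre-grasp view E by re-projection
s=env.get_state();print(s["width"],s["grip_force"],s["force"].round(1))
im,c=grab("wrist");cv2.imwrite("pics/R.png",im[:,:,::-1]);g=cv2.GaussianBlur(im.astype(np.float32),(0,0),.6)
o=np.array([.6853,-.3345,.0233-.0055]);Rs=Ro.from_euler('z',-.083)*Ro.from_euler('y',-np.radians(15))
def prof(n,P):
    p=np.array([proj(c,o+Rs.apply(q)) for q in P],np.float32);v=cv2.remap(g,p[None,:,0],p[None,:,1],cv2.INTER_LINEAR)[0];print(n,p[len(p)//2].round(),[int(a[0]-a[2]) for a in v],[int(a.mean()) for a in v])
r=np.arange(-.02,.0201,.002)
prof("handle y at grip",[(-.072,y,.11) for y in r]);prof("handle y low",[(-.045,y,.04) for y in r]);prof("handle end",[(-.0837-k*.42,0,.132+k*.9) for k in r])
prof("wall x",[(-.04+k,-.022,.028) for k in r])
prof("wall yL",[(-.038,.0355+k,.028) for k in r]);prof("wall yR",[(-.038,-.0355+k,.028) for k in r])
E
python3 chk.py
```

```text
0.747801957054217 0.0 [-0.3 -1.  -0. ]
handle y at grip [257. 245.] [12, 13, 13, 13, 13, 13, 14, 96, 105, 101, 103, 109, 121, 120, 116, 93, 13, 13, 13, 13, 10] [161, 158, 161, 163, 164, 170, 157, 89, 97, 93, 95, 100, 111, 109, 106, 102, 159, 159, 158, 158, 224]
handle y low [256. 183.] [103, 101, 100, 103, 104, 98, 75, 66, 64, 62, 71, 73, 74, 75, 71, 66, 98, 100, 100, 105, 105] [144, 141, 138, 143, 144, 135, 85, 61, 59, 58, 65, 68, 70, 69, 66, 68, 135, 139, 139, 146, 145]
handle end [257. 288.] [104, 104, 104, 104, 104, 104, 104, 103, 103, 104, 122, 132, 118, 118, 120, 117, 113, 59, 13, 13, 13] [94, 95, 95, 95, 95, 95, 95, 95, 96, 96, 112, 119, 106, 107, 111, 107, 103, 112, 165, 160, 161]
wall x [290. 175.] [13, 83, 107, 105, 105, 106, 106, 105, 105, 105, 44, 1, 1, 0, 0, 36, 61, 60, 64, 65, 65] [161, 151, 146, 146, 146, 145, 146, 145, 146, 145, 104, 147, 147, 147, 146, 82, 52, 51, 54, 55, 55]
wall yL [201. 173.] [1, 0, 2, 1, 1, 1, 0, 1, 1, 1, 3, 51, 103, 99, 97, 101, 102, 93, 26, 12, 13] [147, 146, 146, 145, 145, 145, 145, 144, 143, 142, 144, 145, 141, 138, 135, 138, 140, 131, 157, 163, 160]
wall yR [311. 172.] [9, 8, 8, 7, 14, 13, 13, 15, 80, 96, 52, 2, 1, 0, 0, 1, 2, 1, 0, 1, 1] [99, 97, 84, 86, 167, 167, 162, 160, 138, 132, 142, 144, 142, 145, 146, 147, 147, 146, 147, 148, 148]
```

Emit:
{"name": "carry_out", "arguments": {"motion": [{"dx": 0, "dy": 0, "dz": 0, "ax": 0, "ay": 0, "az": 0, "hand": 1}, {"dx": -0.006, "dy": 0, "dz": 0.009, "ax": 0, "ay": 0, "az": 0, "hand": 1}, {"dx": -0.014, "dy": 0.001, "dz": 0.021, "ax": 0, "ay": 0, "az": 0, "hand": 1}, {"dx": -0.025, "dy": 0.002, "dz": 0.038, "ax": 0, "ay": 0, "az": 0, "hand": 1}, {"dx": -0.037, "dy": 0.003, "dz": 0.055, "ax": 0, "ay": 0, "az": 0, "hand": 1}, {"dx": -0.05, "dy": 0.004, "dz": 0.075, "ax": 0, "ay": 0.03, "az": 0, "hand": 1}, {"dx": -0.065, "dy": 0.005, "dz": 0.1, "ax": 0, "ay": 0.06, "az": 0, "hand": 1}, {"dx": -0.08, "dy": 0.006, "dz": 0.12, "ax": 0, "ay": 0.1, "az": 0, "hand": 1}, {"dx": -0.08, "dy": 0.006, "dz": 0.12, "ax": 0, "ay": 0.1, "az": 0, "hand": 1}, {"dx": -0.08, "dy": 0.006, "dz": 0.12, "ax": 0, "ay": 0.1, "az": 0, "hand": 1}, {"dx": -0.08, "dy": 0.006, "dz": 0.12, "ax": 0, "ay": 0.1, "az": 0, "hand": 1}]}}

```text
time_s: 22.4
eef_pos: [0.5006, -0.3182, 0.2187]
tcp_rot: [3.036, -0.126, 0.704]
force: [-0.4, -0.3, 1.0]
width: 0.996
grip_force: 0.0
```

```bash
python3 chk.py; python3 st.py
```

```text
0.9961276765080788 0.0 [-0.4 -0.3  1. ]
handle y at grip [255. 143.] [9, 9, 9, 9, 8, 9, 16, 64, 75, 71, 72, 77, 82, 84, 82, 53, 10, 8, 9, 9, 9] [110, 109, 109, 110, 109, 107, 93, 60, 63, 61, 61, 65, 70, 71, 69, 73, 101, 104, 108, 110, 109]
handle y low [254. 118.] [68, 66, 66, 69, 68, 64, 54, 46, 46, 45, 48, 50, 54, 54, 50, 49, 64, 68, 67, 70, 71] [91, 89, 90, 92, 90, 85, 60, 40, 37, 38, 41, 43, 44, 43, 43, 53, 82, 89, 90, 91, 95]
handle end [255. 158.] [72, 73, 74, 74, 73, 72, 73, 74, 80, 89, 88, 82, 79, 79, 80, 81, 81, 80, 78, 76, 72] [62, 62, 62, 61, 62, 63, 64, 63, 68, 75, 76, 71, 68, 68, 69, 69, 69, 68, 67, 66, 64]
wall x [276. 114.] [57, 71, 71, 70, 70, 70, 70, 69, 69, 45, 5, 0, 0, 1, 0, 1, 0, 0, 0, 0, 7] [92, 94, 93, 94, 94, 93, 93, 94, 92, 74, 50, 84, 95, 94, 94, 94, 94, 94, 94, 93, 74]
wall yL [219. 112.] [0, 0, 0, 1, 0, 0, 0, 0, 0, 0, 9, 50, 69, 68, 67, 66, 68, 67, 54, 21, 9] [84, 84, 84, 84, 85, 84, 81, 77, 77, 76, 81, 89, 91, 91, 88, 88, 90, 89, 88, 102, 106]
wall yR [289. 112.] [5, 5, 6, 9, 9, 8, 10, 38, 63, 65, 41, 5, 0, 0, 0, 0, 0, 0, 0, 0, 0] [57, 49, 70, 105, 107, 105, 103, 95, 86, 86, 90, 85, 82, 82, 83, 83, 84, 84, 84, 84, 84]
t 22.45 inT [-0.0371 -0.3006  0.1316] e [-0.08   0.162 -0.008] F [ 0.1  0.4 -1. ] j [ 0.37  0.22  0.27  2.05 -0.56  0.55 -0.6 ] qd 0.02 w 1.001
```

Scoop lies as at the start and the robot is clear; hand in.

```bash
python3 -c "
from workcell import order
print(order.close_job())"
```

```text
the job is handed in; nothing more can be done
None
```

I tipped the balls into the mill jar (the trough and scoop were empty afterwards and I saw no ball on the table, so I take it all five went in), put the scoop back on the rest to within about 1–2 mm of its starting place by the camera check, and handed the job in at 22 s of 72; the hand-in gave no verdict.

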